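# Send the marked pocket mirror down the outfeed chute

### The job

The wooden flower mirror in the nest of the marking machine is finished. Swing the stop bar wide open, then draw the mirror along the nest with a fingertip pressed lightly on top and over the front edge, so that it drops down the chute and lies flat in the catch tray, and swing the stop bar shut again for the next blank. Never lift the mirror or press on it with more than 15 N, or its glass cracks, and leave the goods beside the tray where they are.

Things in the scene. Friction and masses are not known exactly. Their poses are not given: they have to be found in the camera images.
- marker: Benchtop marking machine, fixed: white housing 270 x 170 x 100 mm, head on a column to 300 mm high behind the nest. Origin on the table under the nest's middle; x points from the nest back to the head (nearest part 145 mm behind the nest's middle), y to its left, z up. The mirror leaves along -x, over the ledge, down a 52 degree steel chute to the tray.
- nest (a point): Middle of the nest floor (smooth dark plate 115 mm above the table). Rails 5 mm high, flush with the mirror, at y = +-43 mm, corner blocks and a back stop leave no room to push the mirror from behind. A spring plunger (nose at x = -12 mm in the left rail) presses it sideways against the right rail with about 4 N: a fingertip drawing it from on top slips if it presses with less than some 7 N.
- ledge (a point): Middle of the front edge of the nest floor, 50 mm in front (-x) of the nest's middle and at the same height; past it the chute begins. The mirror tips over once its middle is some 5 mm past this edge and nothing presses on the part still on the floor.
- tray (a point): Middle of the floor of the open steel catch tray at the foot of the chute, 168 mm in front (-x) of the nest's middle, 5 mm above the table; inside 98 x 90 mm, walls to 31 mm.
- stop (a joint): Swing stop bar across the front of the nest, turning about an upright pin at marker x = -40.5, y = -55 mm. 0 rad = shut, bar along +y in front of the mirror; grows as the knob end swings out to -x over the chute; at 1.57 it points along -x; wide open from 1.3, limit 1.8. Stays where left; the knob takes about 0.4 N to move.
- stop_knob (a point): Middle of the black upright knob at the bar's free end, 103 mm from the pin: 13 mm across, from 14 to 44 mm above the nest floor, this point 32 mm above it. The bar below reaches 10 mm above the floor. Can be pinched from above.
- mirror: Flower-shaped wooden pocket mirror with glass, 65 (x) x 75 (y) x 5 mm, 25 to 50 g, lying in the nest with its top 120 mm above the table. Origin in the middle of its underside, z its thickness. Its glass cracks if the fingers press on it with more than 15 N; a touch-down faster than 5 mm/s alone can reach that.
- flower_mirror_2: Another flower pocket mirror, 65 x 76 x 5 mm, lying loose on the table to the left of the tray; a bystander. Origin in the middle of its underside.
- sign_pack: Loose pack of small wooden signs, 50 x 62 x 33 mm, on the table to the right of the tray; a bystander. Origin in the middle of its underside.
There are look-alikes about, which are no part of the job. Leave any orange or red look-alike of the mirror alone.

How it is judged:
On the way, in this order (a step that is already met when the one before it is completed fails the run):
1. the stop bar is swung wide open (value of joint stop above 1.3 rad), for 0.2 s.
2. the mirror has gone down the chute and lies flat in the catch tray (horizontal distance between mirror and tray below 0.03 m and height (world z) of mirror below 0.02 m and angle between the z axis of mirror and the z axis of marker, either way round below 0.2 rad), for 0.3 s.
At the end, for the whole second after the job is handed in: The mirror lies at rest and flat (within 0.2 rad, either face up) on the floor of the catch tray, its middle within 30 mm of the tray's middle, and the stop bar is shut (within 0.12 rad) (all of step 2 and linear speed of mirror below 0.02 m/s and value of joint stop below 0.12 rad); the robot touches nothing.
It fails at once if the fingers press on the mirror with more than 15 N (contact force between the fingers and mirror above 15 N).
It fails at once if the mirror is lifted more than 25 mm above the nest floor (z of mirror in the frame of nest above 0.025 m).
It fails at once if the loose flower mirror beside the tray is moved over 30 mm (distance of flower_mirror_2 from where it was at the start of the episode above 0.03 m).
It fails at once if the sign pack beside the tray is moved over 30 mm (distance of sign_pack from where it was at the start of the episode above 0.03 m).
It also fails if it takes over 72 s, if anything falls off the work surface, if the arm or the gripper's body presses on something with over 40 N, if the wrist force passes 120 N, or if a joint passes its speed limit or range.

### The arm

A 6-joint arm with a two-finger parallel gripper is mounted at the origin on a cart in front of the work surface, level with it; the furniture and walls round the work are solid. World frame = base frame: x ahead of the robot, y to its left, z up, the work surface at z = 0. Lengths are in m, angles in rad, forces in N, time in s.
With the tool pointing down it reaches from about 0.425 to 0.95 m from the base axis. Payload 3.5 kg.
Tool frame: the origin (TCP) lies on the centre line of the jaws, within the pads' length; the fingertips stand 11 mm ahead of it and the grasp point (between the pads) lies 8 mm behind it; x points along the fingers, y is the direction in which the jaws open and shut, and the axes are right-handed (so a half turn about x gives the same grasp; the last joint's range is limited). The gripper opens to 85 mm and grips with 20 to 120 N. Pads are 22 mm wide; open, the fingers measure 114 mm over their backs; the gripper's body (76 mm by 85 mm) begins 54 mm behind the grasp point. The pads swing forward as they close: fully open they stand 13 mm farther back than shut.
Start: joints at [-1.3, 0.286, 1.577, -0, 1.279, -0.15], TCP at [0.276, -0.616, 0.215] pointing down, gripper open.
Joint ranges: [-2.77, 2.77], [-0.9, 2.22], [0.21, 2.48], [-1.53, 4.67], [0.24, 2.81], [-2.84, 2.84]. Speed limits (rad/s): [2.79, 2.79, 3.14, 3.14, 3.14, 3.14].

### API

Orientations are given as a unit quaternion [x, y, z, w].
In Python, from plant import ctrl gives the robot as it stands. The module is installed in compiled form; this text tells all that it offers.
- The arm moves only by the tool drive_tool, never from a script. Its argument "series" is a list of rows, each a list of 2 entries, a list of its own where there are three numbers: the shift along the tool's x, y, z in units of 50 mm (1.0 is 50 mm), then the turn, a rotation vector about the tool's x, y, z in degrees. A call has 1 to 5 rows; each row shifts and turns the pose as measured when the row begins, along the tool's axes as they then stand; what a row does not reach is not made up. A row lasts 1/10 s, in which the tool goes at most 50 mm and 8.59 degrees, less where a joint would pass 70% of its speed; a pose out of reach is approached as far as the arm can. A call is refused whole if a number of a shift passes 1 or a number of a turn 8.59, either way. A call with a gripper value outside its range is refused whole. "grip" is the gripper's target within -1 to 1 (fully open at 1, half-way at 0, shut at -1), set as the call begins (left out, the last holds). The fingers move at their own pace and stop on an object; "newtons" is the grip in N (left out, the last holds). Time passes only in rows, so rows that do not move let the fingers close. It gives the time, the measured TCP pose, the force and the opening at its end, in the units of the state.
- ctrl.get_state(): the state, without advancing time (a new reading comes with each control period).
- ctrl.read_camera(name): name is "scene" or "top" or "wrist"; returns a dict with "img" (480x640x3 uint8, red, green, blue), "camera_matrix" (3x3 intrinsics, pixels), "k1" (the pictures are not rectified: a ray, as slopes to the right and down, at radius r is drawn at 1 + k1 r^2 times it, then the intrinsics apply), "R" (3x3) and "t" (3): a world point X has camera coordinates R X + t. Camera axes: x right, y down, z forward; pixel columns grow to the right and rows downward; lengths in m; the calibration is good to about 2 mm. A picture is of the moment at which its call begins. There is no depth.
- ctrl.sign_off(): hands the job in, once; it reports no verdict.
The state is a dict: "time": time; "qpos": joint angles; "dq": joint speeds; "joint_efforts": joint torques, N m; "eef_pos": TCP position; "tcp_rot": TCP orientation; "contact_force": force on the tool from outside, world axes, zero at the start; "wrist_torque": the same for the moment, N m; "opening": opening from 0.0 (shut) to 1.0 (fully open).
Only numpy, scipy, OpenCV 4.12 (cv2) and the standard library are available. Lean on these libraries where they do the work, as an engineer would, in place of code of your own. Each camera call takes 0.05 s, during which the arm holds its last target.

## Working session

There is one attempt and no reset: what is moved stays moved. The work goes in short steps, Python scripts to look and compute and a tool call to move; the robot and the scene stay as the last step left them, time stands still between calls to the robot, and variables do not carry over. Pictures are saved under pics/ and viewed, and the job is handed in when it is done.

Besides the shell and the picture viewer there is one more tool, called after ">>>" as name(argument=value, ...), one argument or row to a line, values as JSON. drive_tool: Moves the arm, as the interface text tells. Its arguments: {"type":"object","properties":{"series":{"type":"array"},"grip":{"type":"number"},"newtons":{"type":"number"}},"required":["series"]}

```bash
mkdir -p pics; cat > h.py <<'E'
import numpy as np, cv2, json
from plant import ctrl
from scipy.spatial.transform import Rotation as Ro
def shot(name,fn):
    d=ctrl.read_camera(name); cv2.imwrite(f'pics/{fn}.png',d['img'][:,:,::-1]); 
    np.savez(f'pics/{fn}.npz',**{k:np.array(v) for k,v in d.items()}); return d
def load(fn): return dict(np.load(f'pics/{fn}.npz'))
def ray(d,u,v):
    K=d['camera_matrix'];k=float(d['k1'])
    p=cv2.undistortPoints(np.array([[[u,v]]],float),K,np.array([k,0,0,0.]))[0,0]
    R=d['R']; return -R.T@d['t'], R.T@np.array([p[0],p[1],1.])
def onz(d,u,v,z):
    o,r=ray(d,u,v); return o+r*(z-o[2])/r[2]
def proj(d,X):
    c=d['R']@np.array(X)+d['t']; x=c[:2]/c[2]; r2=x@x; x=x*(1+float(d['k1'])*r2)
    K=d['camera_matrix']; return K[0,0]*x[0]+K[0,2],K[1,1]*x[1]+K[1,2]
E
python3 - <<'E'
from h import *
print(ctrl.get_state())
for n in ['scene','top','wrist']:
    d=shot(n,n+'0'); print(n,d['camera_matrix'].tolist(),d['k1'],-d['R'].T@d['t'],d['R'].round(2).tolist())
E
```

```text
{'time': 0.0, 'qpos': array([-1.30001727e+00,  2.87172212e-01,  1.57820536e+00, -4.19475414e-06,
        1.27856663e+00, -1.50009683e-01]), 'dq': array([ 4.19025192e-04,  1.01005625e-03, -1.71235252e-03, -1.00805518e-04,
        3.42834511e-05,  1.93416806e-03]), 'joint_efforts': array([-9.94186594e-04, -4.05983055e+01, -2.92627376e+01, -2.00210720e-04,
        5.86088339e-03,  2.91552958e-06]), 'eef_pos': array([ 0.27555537, -0.6154278 ,  0.21372749]), 'tcp_rot': array([-0.69146195, -0.14850625,  0.69156513, -0.14684665]), 'contact_force': array([-0.1852827 , -0.06613891,  0.08689916]), 'wrist_torque': array([-0.00563833, -0.06426345,  0.00458186]), 'opening': 1.0039903097928684}
scene [[527.3731979597168, 0.0, 317.29805938311864], [0.0, 527.3731979597168, 247.72234725748473], [0.0, 0.0, 1.0]] 0.018984261404906583 [0.23414007 0.66355344 0.61590262] [[-0.86, -0.52, 0.01], [-0.29, 0.47, -0.83], [0.43, -0.72, -0.55]]
top [[447.1706113322083, 0.0, 315.05242429899164], [0.0, 447.1706113322083, 235.30659433430642], [0.0, 0.0, 1.0]] 0.03647172965074459 [0.5715732  0.00626261 0.97797386] [[0.02, -1.0, -0.02], [-1.0, -0.02, -0.08], [0.08, 0.02, -1.0]]
wrist [[411.2881941815117, 0.0, 317.7850466065271], [0.0, 411.2881941815117, 243.37724682471682], [0.0, 0.0, 1.0]] -0.0715809805576506 [ 0.33525668 -0.58938142  0.37242875] [[0.41, -0.91, -0.0], [-0.88, -0.4, 0.26], [-0.24, -0.11, -0.96]]
```

View pics/top0.png

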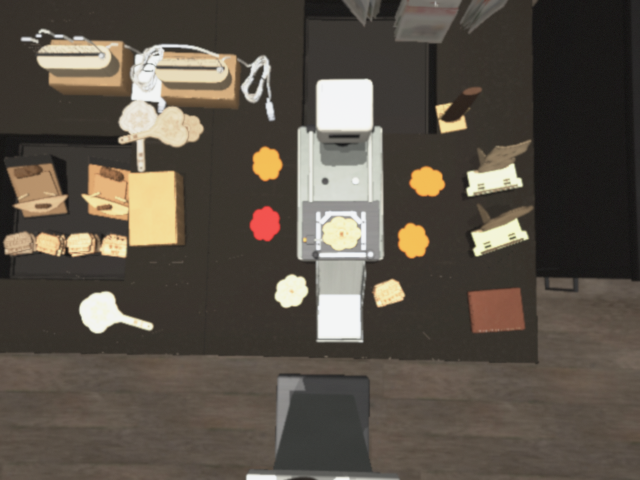

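View pics/scene0.png

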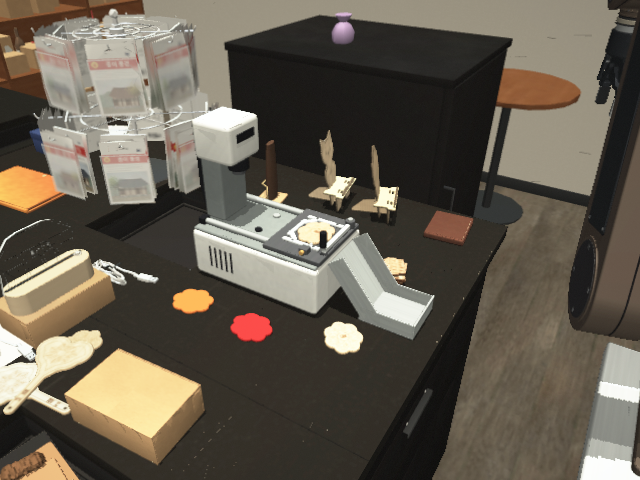

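The mirror is the cream flower in the nest, at top (341,233). The loose one at (291,291) is the bystander, and the orange and red flowers at (267,163), (427,181), (413,240) and (265,223) are look-alikes. I'll enlarge the nest to confirm.

```bash
python3 - <<'E'
import cv2
a=cv2.imread('pics/top0.png'); cv2.imwrite('pics/c1.png',cv2.resize(a[185:350,265:415],None,fx=3.6,fy=3.6,interpolation=cv2.INTER_CUBIC))
a=cv2.imread('pics/scene0.png'); cv2.imwrite('pics/c2.png',cv2.resize(a[190:340,260:440],None,fx=4,fy=4,interpolation=cv2.INTER_CUBIC))
E
```

```text
(no output)
```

View pics/c1.png

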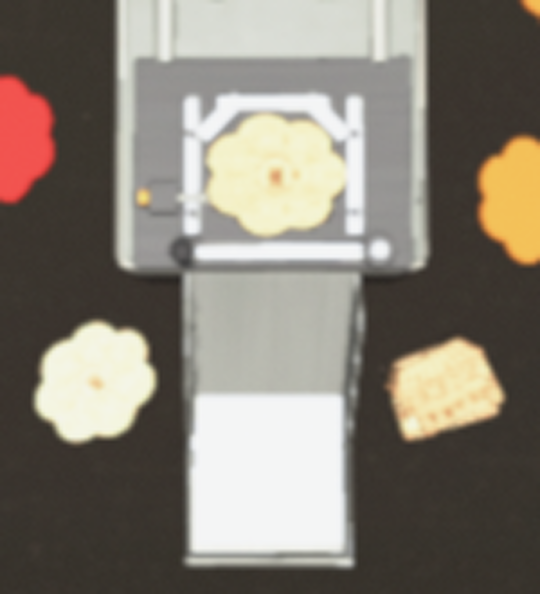

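View pics/c2.png

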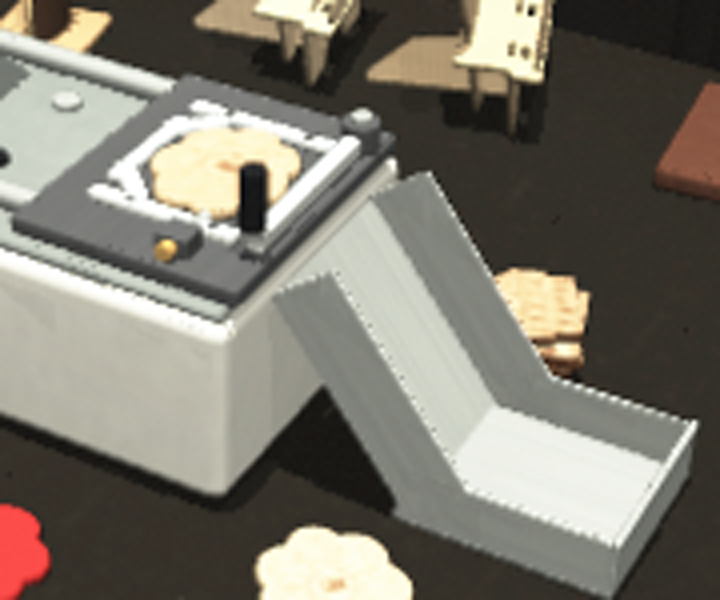

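The crop confirms the cream mirror between the white rails, with the stop bar shut in front. The knob is at the left, crop (182,249), the pin at the right, (380,249), and the plunger at the left, (143,197). Next I measure them.

```bash
python3 - <<'E'
from h import *
t=load('top0'); s=load('scene0')
c=lambda u,v:(u/3.6+265-.36,v/3.6+185-.36)
def p(n,uv,z): print(n,onz(t,*c(*uv),z).round(4))
p('mirror',(277,175),.12)
p('knobtop',(182,250),.159); p('pincap',(380,249),.135)
p('bar L',(195,251),.125);p('bar R',(365,250),.125)
p('plateFL',(134,268),.115);p('plateFR',(412,268),.115);p('plateBL',(137,60),.115);p('plateBR',(411,60),.115)
p('rail Ltop',(192,98),.12);p('rail Lbot',(192,232),.12);p('railRtop',(354,98),.12);p('rail Rbot',(354,234),.12)
p('trayFL',(189,552),.005);p('trayFR',(346,552),.005);p('trayBL',(192,394),.005);p('trayBR',(345,394),.005)
# colour mask of mirror
hsv=cv2.cvtColor(t['img'],cv2.COLOR_RGB2HSV)
m=cv2.inRange(hsv,(15,40,170),(35,255,255)); n,l,st,ce=cv2.connectedComponentsWithStats(m)
for i in range(1,n):
  if st[i,4]>200 and 270<ce[i,0]<420: print(ce[i],st[i],onz(t,*ce[i],.12).round(4))
# knob two-view
c2=lambda u,v:(u/4+260-.4,v/4+190-.4)
def tri(a,b):
  o1,r1=ray(t,*a);o2,r2=ray(s,*b); A=np.stack([r1,-r2],1); k=np.linalg.lstsq(A,o2-o1,rcond=None)[0]
  P,Q=o1+k[0]*r1,o2+k[1]*r2; return P.round(4),Q.round(4)
print('knob',tri(c(182,249),c2(254,168)))
print('pin',tri(c(380,249),c2(362,118)))
print('scene knob onz',onz(s,*c2(254,168),.159).round(4), 'mirror',onz(s,*c2(226,172),.12).round(4))
E
```

```text
mirror [ 0.6479 -0.0282  0.12  ]
knobtop [0.6053 0.0211 0.159 ]
pincap [ 0.6087 -0.0819  0.135 ]
bar L [0.6063 0.0148 0.125 ]
bar R [ 0.6085 -0.075   0.125 ]
plateFL [0.5971 0.0474 0.115 ]
plateFR [ 0.5997 -0.1011  0.115 ]
plateBL [0.7096 0.0482 0.115 ]
plateBR [ 0.7119 -0.0998  0.115 ]
rail Ltop [0.6887 0.0179 0.12  ]
rail Lbot [0.6166 0.0167 0.12  ]
railRtop [ 0.69   -0.0689  0.12  ]
rail Rbot [ 0.6171 -0.0696  0.12  ]
trayFL [0.4325 0.0165 0.005 ]
trayFR [ 0.4345 -0.0766  0.005 ]
trayBL [0.5255 0.0163 0.005 ]
trayBR [ 0.5273 -0.0752  0.005 ]
[339.35145386 232.98609355] [322 216  39  35 791] [ 0.6484 -0.0239  0.12  ]
[412.75188917 240.14105793] [398 223  31  35 794] [ 0.637  -0.1643  0.12  ]
[388.09274874 292.54974705] [374 279  31  28 593] [ 0.5365 -0.1178  0.12  ]
knob (array([0.6059, 0.0211, 0.1583]), array([0.6047, 0.0205, 0.1582]))
pin (array([ 0.6089, -0.0824,  0.13  ]), array([ 0.608 , -0.0828,  0.13  ]))
scene knob onz [0.6041 0.0216 0.159 ] mirror [ 0.6445 -0.0236  0.12  ]
```

```bash
cat >> h.py <<'E'
YAW=0.019; NEST=np.array([.648,-.0265,.115]); PIN=np.array([.6085,-.0825])
RM=Ro.from_euler('z',YAW).as_matrix()
def m2w(x,y,z): return np.array([NEST[0],NEST[1],0])+RM@np.array([x,y,z])
def knob(th): # world xy of point at 103mm on bar at angle th
    a=np.pi/2+YAW+th; return PIN+.103*np.array([np.cos(a),np.sin(a)])
def tgtR(psi): # tool x down, tool y at world angle psi
    x=np.array([0,0,-1.]);y=np.array([np.cos(psi),np.sin(psi),0]);return Ro.from_matrix(np.stack([x,y,np.cross(x,y)],1))
def st(): 
    s=ctrl.get_state(); R=Ro.from_quat(s['tcp_rot']); 
    M=R.as_matrix()
    print('t%.2f'%s['time'],'p',s['eef_pos'].round(4),'psi %.1f'%np.degrees(np.arctan2(M[1,1],M[0,1])),'tilt',M[:,0].round(3),'F',s['contact_force'].round(2),'op %.2f'%s['opening'],'q',s['qpos'].round(2)); return s,R
def go(p,psi=None):
    s,R=st(); d=R.inv().apply(np.array(p)-s['eef_pos'])/.05
    rv=np.degrees((R.inv()*tgtR(np.radians(psi))).as_rotvec()) if psi is not None else 0
    print('goal',np.round(p,4),'shift units',d.round(3),'turn deg',np.round(rv,2))
E
python3 - <<'E'
from h import *
s,R=st(); print(R.as_matrix().round(3))
for psi in (90,-90,0,180): go([.632,.021,.24],psi)
E
```

```text
t0.15 p [ 0.2756 -0.6156  0.214 ] psi -65.9 tilt [-0.001  0.002 -1.   ] F [ 0.28 -0.06  0.48] op 1.00 q [-1.3   0.29  1.58 -0.    1.28 -0.15]
[[-0.001  0.409 -0.913]
 [ 0.002 -0.913 -0.409]
 [-1.    -0.002 -0.   ]]
t0.15 p [ 0.2756 -0.6156  0.214 ] psi -65.9 tilt [-0.001  0.002 -1.   ] F [ 0.28 -0.06  0.48] op 1.00 q [-1.3   0.29  1.58 -0.    1.28 -0.15]
goal [0.632 0.021 0.24 ] shift units [ -0.5    -8.71  -11.707] turn deg [-1.5589e+02 -1.5000e-01  1.0000e-02]
t0.15 p [ 0.2756 -0.6156  0.214 ] psi -65.9 tilt [-0.001  0.002 -1.   ] F [ 0.28 -0.06  0.48] op 1.00 q [-1.3   0.29  1.58 -0.    1.28 -0.15]
goal [0.632 0.021 0.24 ] shift units [ -0.5    -8.71  -11.707] turn deg [2.411e+01 1.000e-02 1.100e-01]
t0.15 p [ 0.2756 -0.6156  0.214 ] psi -65.9 tilt [-0.001  0.002 -1.   ] F [ 0.28 -0.06  0.48] op 1.00 q [-1.3   0.29  1.58 -0.    1.28 -0.15]
goal [0.632 0.021 0.24 ] shift units [ -0.5    -8.71  -11.707] turn deg [-65.89  -0.08   0.09]
t0.15 p [ 0.2756 -0.6156  0.214 ] psi -65.9 tilt [-0.001  0.002 -1.   ] F [ 0.28 -0.06  0.48] op 1.00 q [-1.3   0.29  1.58 -0.    1.28 -0.15]
goal [0.632 0.021 0.24 ] shift units [ -0.5    -8.71  -11.707] turn deg [1.1411e+02 1.0000e-01 9.0000e-02]
```

>>> drive_tool(
  series=[
    [[-0.3, -0.4, -0.6], [0, 0, 0]],
    [[-0.1, -0.58, -0.78], [0, 0, 0]],
    [[-0.1, -0.58, -0.78], [0, 0, 0]],
    [[-0.1, -0.58, -0.78], [0, 0, 0]],
    [[-0.1, -0.58, -0.78], [0, 0, 0]],
  ],
  grip=-1,
  newtons=40,
)

```text
time: 0.65
eef_pos: [0.389, -0.4135, 0.2458]
tcp_rot: [-0.692, -0.147, 0.693, -0.141]
contact_force: [0.2, 0.2, -0.5]
opening: 0.147
```

>>> drive_tool(
  series=[
    [[0, -0.58, -0.78], [0, 0, 0]],
    [[0, -0.58, -0.78], [0, 0, 0]],
    [[0, -0.58, -0.78], [0, 0, 0]],
    [[0, -0.58, -0.78], [0, 0, 0]],
    [[0, -0.58, -0.78], [0, 0, 0]],
  ],
)

```text
time: 1.15
eef_pos: [0.5118, -0.1956, 0.2471]
tcp_rot: [-0.692, -0.146, 0.693, -0.141]
contact_force: [-0.2, -0.3, 0.3]
opening: -0.001
```

```bash
python3 -c "
from h import *
go([.632,.021,.24],-90)"
```

```text
t1.15 p [ 0.5118 -0.1956  0.2471] psi -66.6 tilt [-0.002  0.006 -1.   ] F [-0.23 -0.3   0.29] op -0.00 q [-0.55 -0.02  1.85  0.    1.31  0.61]
goal [0.632 0.021 0.24 ] shift units [ 0.165 -3.021 -3.925] turn deg [23.39  0.03  0.37]
```

>>> drive_tool(
  series=[
    [[0.03, -0.6, -0.78], [0, 0, 0]],
    [[0.03, -0.6, -0.78], [0, 0, 0]],
    [[0.03, -0.6, -0.78], [0, 0, 0]],
    [[0.03, -0.6, -0.78], [0, 0, 0]],
    [[0.03, -0.6, -0.78], [0, 0, 0]],
  ],
)

```text
time: 1.65
eef_pos: [0.6308, 0.0241, 0.24]
tcp_rot: [-0.692, -0.145, 0.693, -0.141]
contact_force: [0.5, -0.8, 0.5]
opening: -0.002
```

>>> drive_tool(
  series=[
    [[0, 0, 0], [7.8, 0, 0]],
    [[0, 0, 0], [7.8, 0, 0]],
    [[0, 0, 0], [7.8, 0, 0]],
    [[0, 0, 0], [0, 0, 0]],
  ],
)

```text
time: 2.05
eef_pos: [0.6317, 0.0328, 0.2367]
tcp_rot: [-0.705, -0.001, 0.709, 0.004]
contact_force: [-1.6, 1.0, -0.8]
opening: -0.001
```

```bash
python3 -c "
from h import *
go([.632,.021,.168],-90)
shot('scene','s1');shot('wrist','w1');shot('top','t1')
a=cv2.imread('pics/s1.png'); cv2.imwrite('pics/c3.png',cv2.resize(a[130:330,230:430],None,fx=3,fy=3))"
```

```text
t2.05 p [0.6317 0.0328 0.2367] psi -90.2 tilt [-0.006  0.008 -1.   ] F [-1.62  1.04 -0.75] op -0.00 q [-0.11  0.18  1.66  0.01  1.31  1.46]
goal [0.632 0.021 0.168] shift units [ 1.372  0.247 -0.015] turn deg [-0.2   0.35  0.43]
```

View pics/c3.png

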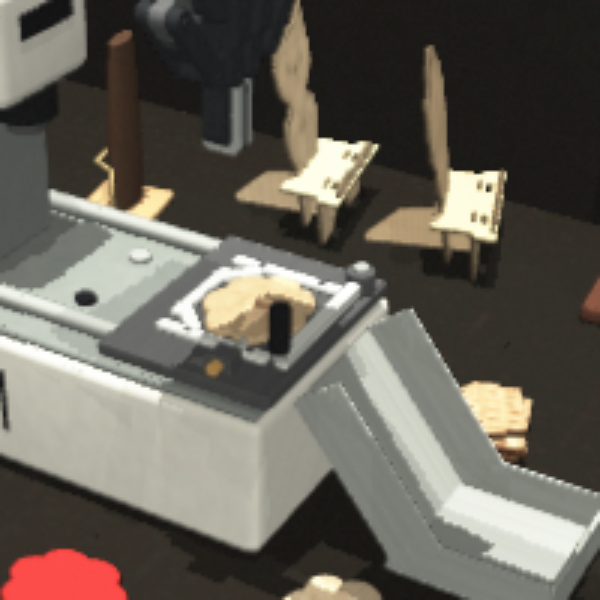

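View pics/w1.png

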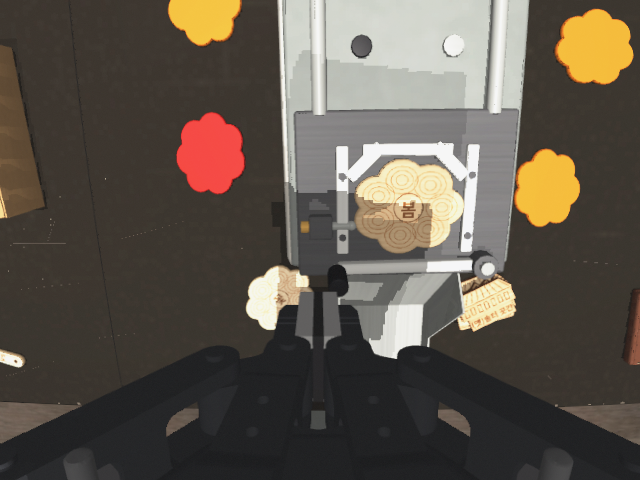

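The scene crop shows the closed fingertips, bottom at crop (222,150), clear above the nest. The knob is untouched. I'll get the tip height from the scene ray.

```bash
python3 -c "
from h import *
s=load('s1')
for z in (.212,.219,.2257,.232): print(z,proj(s,[.6317,.0328,z]))
d=load('w1')
for z in (.212,.2257): print('w',z,proj(d,[.6317,.0328,z]))
print('knob in wrist->', onz(d,337,272,.159).round(4),'pin',onz(d,486,267,.13).round(4),'mirror',onz(d,409,207,.12).round(4))
for n,p in (('trayc',(0,0)),):pass
"
```

```text
0.212 (np.float64(305.32193021385586), np.float64(201.66227500536183))
0.219 (np.float64(305.32441328244704), np.float64(197.78463590421558))
0.2257 (np.float64(305.3267881976012), np.float64(194.03942699729274))
0.232 (np.float64(305.32901949703387), np.float64(190.48727395536432))
w 0.212 (np.float64(315.8113809398875), np.float64(273.82292713779225))
w 0.2257 (np.float64(315.4354676660982), np.float64(284.4775544716607))
knob in wrist-> [0.6137 0.0206 0.159 ] pin [ 0.6069 -0.0829  0.13  ] mirror [ 0.6465 -0.0294  0.12  ]
```

```bash
python3 -c "
from h import *
st()
d=shot('scene','s2');st()
a=cv2.imread('pics/s2.png')
for z in (.2,.21,.22,.23,.24,.25):
  u,v=proj(d,[.6317,.0328,z]); cv2.circle(a,(int(u),int(v)),0,(0,0,255),-1)
cv2.imwrite('pics/c4.png',cv2.resize(a[110:230,250:370],None,fx=5,fy=5,interpolation=cv2.INTER_NEAREST))"
```

```text
t2.20 p [0.6317 0.0323 0.237 ] psi -90.1 tilt [-0.006  0.008 -1.   ] F [ 0.35 -0.33 -0.47] op -0.00 q [-0.11  0.18  1.66  0.01  1.31  1.46]
t2.25 p [0.6318 0.0322 0.2371] psi -90.1 tilt [-0.005  0.007 -1.   ] F [-0.03  0.35  0.01] op -0.00 q [-0.11  0.18  1.66  0.01  1.31  1.46]
```

View pics/c4.png

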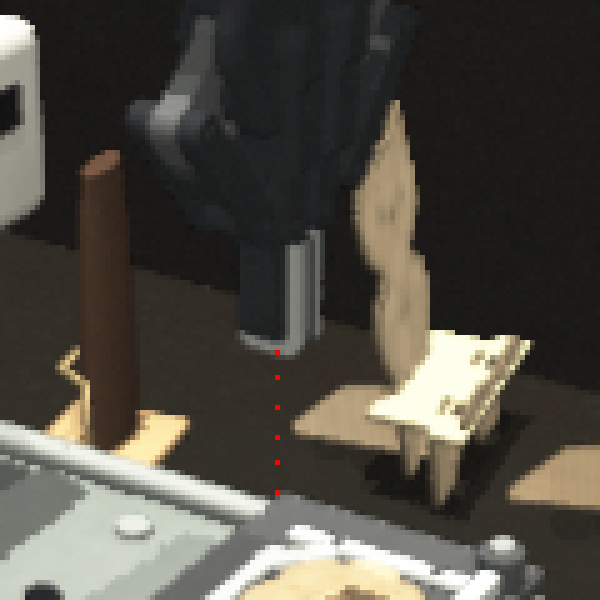

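```bash
python3 -c "
from h import *
d=load('t1');a=cv2.imread('pics/t1.png')
u,v=proj(d,[.6317,.0328,.226]);print(u,v);cv2.circle(a,(int(u),int(v)),0,(0,0,255),-1)
a1=cv2.resize(a[160:340,260:420],None,fx=3,fy=3,interpolation=cv2.INTER_NEAREST)
d=load('w1');b=cv2.imread('pics/w1.png')
for z in (.212,.226,.24,.25):
  u,v=proj(d,[.6317,.0328,z]);cv2.circle(b,(int(u),int(v)),0,(0,0,255),-1)
b1=cv2.resize(b[240:420,260:380],None,fx=3,fy=3,interpolation=cv2.INTER_NEAREST)
cv2.imwrite('pics/c5.png',cv2.resize(np.hstack([a1,b1]),None,fx=.95,fy=.95))"
```

```text
307.8645797275704 236.69317428002353
```

View pics/c5.png

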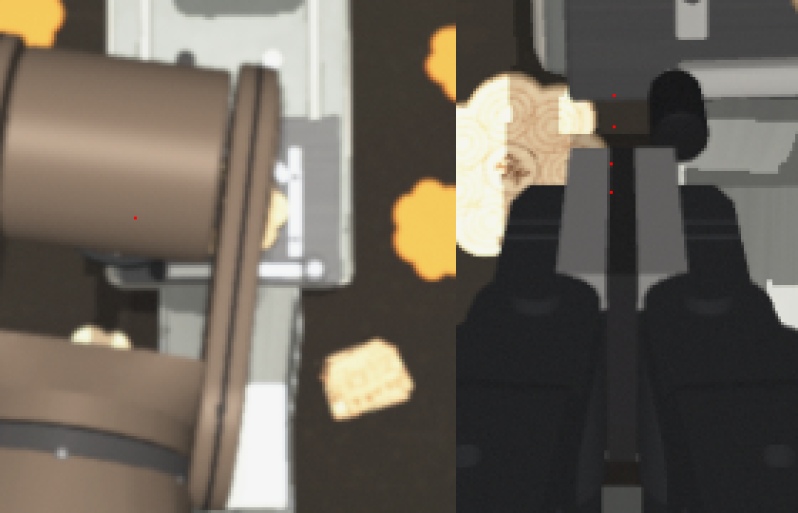

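```bash
python3 -c "
from h import *
d=load('w1');s=load('s2')
print('cam',-d['R'].T@d['t'])
for z in (.212,.226,.24,.25,.26): print(z,onz(d,300.7,291.6,z).round(4),onz(d,341.4,291.6,z).round(4), 'scene bottom', onz(s,298,178,z).round(4),onz(s,307,181,z).round(4),onz(s,314,178.5,z).round(4))
"
```

```text
cam [0.69805104 0.03048411 0.39472123]
0.212 [0.6227 0.04   0.212 ] [0.6227 0.0206 0.212 ] scene bottom [ 0.6882 -0.033   0.212 ] [ 0.6689 -0.0315  0.212 ] [ 0.6638 -0.0463  0.212 ]
0.226 [0.6284 0.0393 0.226 ] [0.6285 0.0213 0.226 ] scene bottom [ 0.6725 -0.0089  0.226 ] [ 0.6538 -0.0074  0.226 ] [ 0.6489 -0.0217  0.226 ]
0.24 [0.6342 0.0386 0.24  ] [0.6343 0.0221 0.24  ] scene bottom [0.6567 0.0153 0.24  ] [0.6387 0.0166 0.24  ] [0.634  0.0029 0.24  ]
0.25 [0.6383 0.0381 0.25  ] [0.6384 0.0226 0.25  ] scene bottom [0.6455 0.0325 0.25  ] [0.628  0.0339 0.25  ] [0.6234 0.0204 0.25  ]
0.26 [0.6425 0.0375 0.26  ] [0.6425 0.0232 0.26  ] scene bottom [0.6343 0.0498 0.26  ] [0.6172 0.0511 0.26  ] [0.6128 0.038  0.26  ]
```

Scene and wrist views agree that the closed tips are drawn at about z 0.25 with the TCP at 0.237, against the 11 mm ahead that the text gives. I'll find the true tip length by touching the fixed plate beside the left rail, away from the mirror.

```bash
python3 -c "
from h import *
go([.668,.036,.16],-90)"
```

```text
t2.25 p [0.6318 0.0322 0.2371] psi -90.1 tilt [-0.005  0.007 -1.   ] F [-0.03  0.35  0.01] op -0.00 q [-0.11  0.18  1.66  0.01  1.31  1.46]
goal [0.668 0.036 0.16 ] shift units [ 1.539 -0.067 -0.733] turn deg [-0.14  0.31  0.43]
```

>>> drive_tool(
  series=[
    [[0.1, -0.07, -0.5], [0, 0.3, 0.4]],
    [[0.4, 0, -0.23], [0, 0, 0]],
    [[0.5, 0, 0], [0, 0, 0]],
    [[0.4, 0, 0], [0, 0, 0]],
    [[0.15, 0, 0], [0, 0, 0]],
  ],
)

```text
time: 2.75
eef_pos: [0.6716, 0.0337, 0.1611]
tcp_rot: [0.71, 0.001, -0.704, 0.001]
contact_force: [0.9, 0.4, -1.0]
opening: -0.003
```

```bash
python3 -c "
from h import *
go([.668,.036,.126],-90);shot('wrist','w2');shot('scene','s3')
a=cv2.imread('pics/s3.png');b=cv2.imread('pics/w2.png')
cv2.imwrite('pics/c6.png',np.hstack([cv2.resize(a[130:280,250:370],(480,600)),cv2.resize(b[200:350,270:350],(320,600))]))"
```

```text
t2.75 p [0.6716 0.0337 0.1611] psi -89.8 tilt [ 0.008 -0.001 -1.   ] F [ 0.86  0.38 -1.05] op -0.00 q [-0.1   0.32  1.63  0.    1.18  1.47]
goal [0.668 0.036 0.126] shift units [ 0.7   -0.047  0.077] turn deg [ 0.16 -0.43 -0.04]
```

View pics/c6.png

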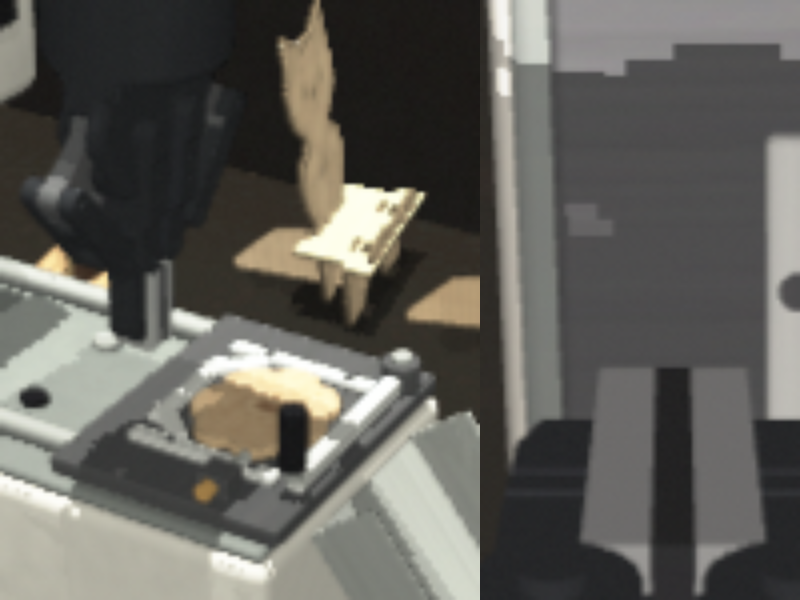

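The tips hover over the dark plate left of the rail, which is safe. I descend in small steps.

>>> drive_tool(
  series=[
    [[0.2, -0.04, 0.04], [0, 0, 0]],
    [[0.2, 0, 0], [0, 0, 0]],
    [[0.1, 0, 0], [0, 0, 0]],
    [[0.05, 0, 0], [0, 0, 0]],
  ],
)

```text
time: 3.25
eef_pos: [0.672, 0.0355, 0.137]
tcp_rot: [0.712, 0.001, -0.702, 0.002]
contact_force: [0.5, -0.7, 0.1]
opening: 0.001
```

>>> drive_tool(
  series=[
    [[0.05, 0, 0], [0, 0, 0]],
    [[0.05, 0, 0], [0, 0, 0]],
    [[0.03, 0, 0], [0, 0, 0]],
  ],
)

```text
time: 3.55
eef_pos: [0.6724, 0.0355, 0.1306]
tcp_rot: [0.713, 0.001, -0.701, 0.002]
contact_force: [-0.6, -0.2, -0.1]
opening: 0.003
```

>>> drive_tool(
  series=[
    [[0.03, 0, 0], [0, 0, 0]],
    [[0.02, 0, 0], [0, 0, 0]],
    [[0.02, 0, 0], [0, 0, 0]],
  ],
)

```text
time: 3.85
eef_pos: [0.6728, 0.0354, 0.1272]
tcp_rot: [0.713, 0.001, -0.701, 0.002]
contact_force: [0.5, 0.4, 0.0]
opening: -0.001
```

>>> drive_tool(
  series=[
    [[0.02, 0, 0], [0, 0, 0]],
    [[0.02, 0, 0], [0, 0, 0]],
    [[0.02, 0, 0], [0, 0, 0]],
  ],
)

```text
time: 4.15
eef_pos: [0.673, 0.0354, 0.1242]
tcp_rot: [0.713, 0.001, -0.701, 0.002]
contact_force: [0.2, -0.1, -0.5]
opening: -0.003
```

>>> drive_tool(
  series=[
    [[0.03, 0, 0], [0, 0, 0]],
    [[0.03, 0, 0], [0, 0, 0]],
  ],
)

```text
time: 4.35
eef_pos: [0.6732, 0.0354, 0.1211]
tcp_rot: [0.713, 0.001, -0.701, 0.002]
contact_force: [0.7, -0.4, 0.3]
opening: 0.004
```

```bash
python3 -c "
from h import *
go([.670,.0355,.110],-90);shot('wrist','w3');shot('scene','s4')
a=cv2.imread('pics/s4.png');b=cv2.imread('pics/w3.png')
cv2.imwrite('pics/c7.png',np.hstack([cv2.resize(a[130:280,250:370],(480,600)),cv2.resize(b[200:350,270:350],(320,600))]))"
```

```text
t4.35 p [0.6732 0.0354 0.1211] psi -89.8 tilt [ 0.018 -0.002 -1.   ] F [ 0.67 -0.38  0.29] op 0.00 q [-0.1   0.36  1.66  0.    1.1   1.47]
goal [0.67   0.0355 0.11  ] shift units [ 0.222 -0.003  0.067] turn deg [ 0.19 -1.01 -0.1 ]
```

View pics/c7.png

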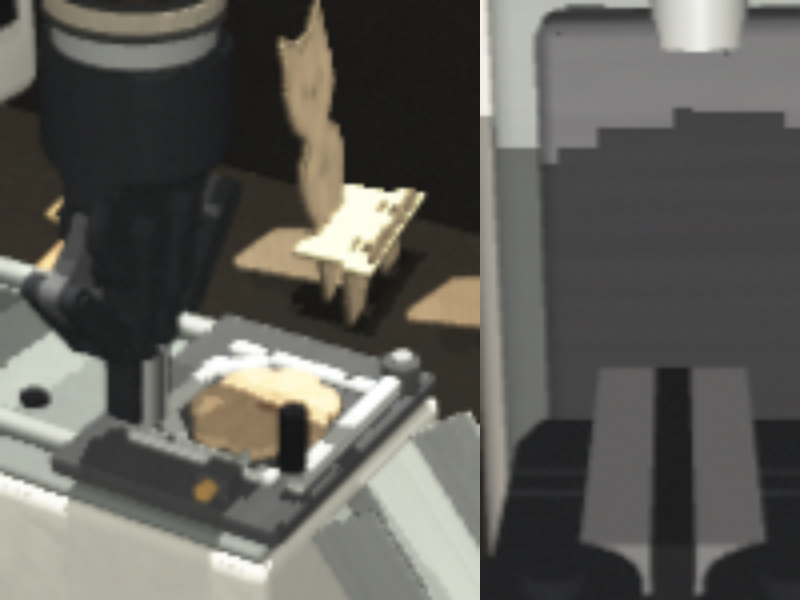

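>>> drive_tool(
  series=[
    [[0.05, 0, 0.07], [0, -1, 0]],
    [[0.05, 0, 0.01], [0, 0, 0]],
    [[0.05, 0, 0], [0, 0, 0]],
  ],
)

```text
time: 4.75
eef_pos: [0.6689, 0.0354, 0.1132]
tcp_rot: [-0.707, -0.001, 0.708, -0.002]
contact_force: [-0.6, -0.9, 0.5]
opening: 0.002
```

>>> drive_tool(
  series=[
    [[0.03, 0, 0], [0, 0, 0]],
    [[0.03, 0, 0], [0, 0, 0]],
  ],
)

```text
time: 4.95
eef_pos: [0.6687, 0.0354, 0.1095]
tcp_rot: [-0.706, -0.001, 0.708, -0.002]
contact_force: [-0.1, 0.6, -0.0]
opening: 0.002
```

>>> drive_tool(
  series=[
    [[0.03, 0, 0], [0, 0, 0]],
    [[0.03, 0, 0], [0, 0, 0]],
  ],
)

```text
time: 5.15
eef_pos: [0.6687, 0.0354, 0.1061]
tcp_rot: [-0.706, -0.001, 0.708, -0.002]
contact_force: [0.2, 0.1, -0.5]
opening: 0.002
```

>>> drive_tool(
  series=[
    [[0.03, 0, 0], [0, 0, 0]],
    [[0.03, 0, 0], [0, 0, 0]],
  ],
)

```text
time: 5.35
eef_pos: [0.6687, 0.0354, 0.1029]
tcp_rot: [-0.706, -0.001, 0.708, -0.002]
contact_force: [0.0, 1.1, -0.9]
opening: -0.001
```

>>> drive_tool(
  series=[
    [[0.02, 0, 0], [0, 0, 0]],
    [[0.02, 0, 0], [0, 0, 0]],
  ],
)

```text
time: 5.55
eef_pos: [0.6687, 0.0354, 0.1007]
tcp_rot: [-0.706, -0.001, 0.708, -0.002]
contact_force: [0.3, -0.4, -0.1]
opening: -0.002
```

```bash
python3 -c "
from h import *
st();shot('wrist','w4');shot('scene','s5')
a=cv2.imread('pics/s5.png');b=cv2.imread('pics/w4.png')
cv2.imwrite('pics/c8.png',np.hstack([cv2.resize(a[130:280,250:370],(480,600)),cv2.resize(b[200:350,270:350],(320,600))]))"
```

```text
t5.55 p [0.6687 0.0354 0.1007] psi -89.8 tilt [-0.002 -0.002 -1.   ] F [ 0.35 -0.43 -0.11] op -0.00 q [-0.1   0.38  1.67 -0.    1.09  1.47]
```

View pics/c8.png

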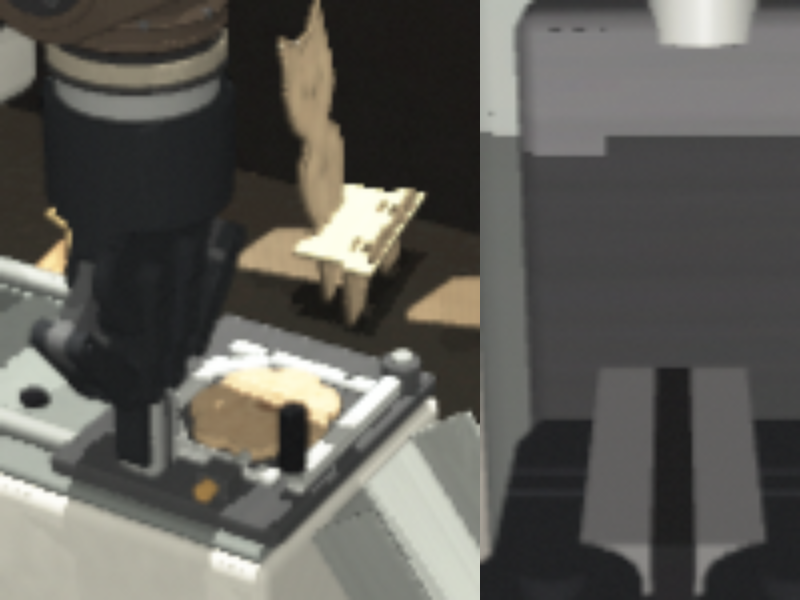

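The tips are now nearly on the plate, at scene-crop (145,470), and still nothing pushes back. I go on at 1 mm per row.

>>> drive_tool(
  series=[
    [[0.02, 0, 0], [0, 0, 0]],
    [[0.02, 0, 0], [0, 0, 0]],
  ],
)

```text
time: 5.85
eef_pos: [0.6688, 0.0354, 0.0989]
tcp_rot: [-0.707, -0.001, 0.708, -0.002]
contact_force: [-0.4, -0.0, 1.0]
opening: -0.002
```

>>> drive_tool(
  series=[
    [[0.02, 0, 0], [0, 0, 0]],
    [[0.02, 0, 0], [0, 0, 0]],
  ],
)

```text
time: 6.05
eef_pos: [0.6692, 0.0353, 0.0989]
tcp_rot: [-0.707, -0.001, 0.707, -0.002]
contact_force: [-1.4, -0.5, 4.5]
opening: 0.001
```

>>> drive_tool(
  series=[
    [[0.02, 0, 0], [0, 0, 0]],
    [[0.02, 0, 0], [0, 0, 0]],
  ],
)

```text
time: 6.25
eef_pos: [0.6698, 0.0353, 0.0989]
tcp_rot: [0.707, 0.001, -0.707, 0.002]
contact_force: [-2.1, 0.4, 6.0]
opening: -0.003
```

Contact came at TCP z 0.0989 on the 0.115 plate, so the true tip height is the reported z + 0.016. I'll calibrate press force against command here on the plate.

>>> drive_tool(
  series=[
    [[0.03, 0, 0], [0, 0, 0]],
    [[0.03, 0, 0], [0, 0, 0]],
    [[0.03, 0, 0], [0, 0, 0]],
  ],
)

```text
time: 6.55
eef_pos: [0.6711, 0.0352, 0.0989]
tcp_rot: [0.708, 0.0, -0.706, 0.002]
contact_force: [-2.4, 0.4, 6.2]
opening: -0.0
```

>>> drive_tool(
  series=[
    [[0.03, 0, 0.04], [0, 0, 0]],
    [[0.03, 0, 0.04], [0, 0, 0]],
    [[0.03, 0, 0.04], [0, 0, 0]],
  ],
)

```text
time: 6.85
eef_pos: [0.6707, 0.0351, 0.0989]
tcp_rot: [0.714, 0.0, -0.7, 0.002]
contact_force: [2.6, -0.5, 4.8]
opening: -0.002
```

>>> drive_tool(
  series=[
    [[0.03, 0, 0.04], [0, 0, 0]],
    [[0.03, 0, 0.04], [0, 0, 0]],
    [[0.03, 0, 0.04], [0, 0, 0]],
  ],
)

```text
time: 7.15
eef_pos: [0.6705, 0.035, 0.0991]
tcp_rot: [0.72, -0.0, -0.694, 0.002]
contact_force: [2.4, 0.9, 5.6]
opening: -0.003
```

```bash
python3 -c "
from h import *
go([.632,.021,.13],-90)"
```

```text
t7.15 p [0.6705 0.035  0.0991] psi -89.8 tilt [ 0.036 -0.003 -0.999] F [2.42 0.87 5.62] op -0.00 q [-0.1   0.37  1.7   0.    1.04  1.47]
goal [0.632 0.021 0.13 ] shift units [-0.645  0.28   0.749] turn deg [ 0.16 -2.06 -0.18]
```

>>> drive_tool(
  series=[
    [[-0.4, 0, 0], [0, -2, 0]],
    [[-0.4, 0, 0.2], [0, 0, 0]],
    [[0, 0.14, 0.4], [0, 0, 0]],
    [[0, 0.14, 0.1], [0, 0, 0]],
  ],
)

```text
time: 7.55
eef_pos: [0.6312, 0.0214, 0.1353]
tcp_rot: [-0.704, -0.0, 0.71, -0.002]
contact_force: [-1.4, -0.3, -0.1]
opening: -0.0
```

```bash
python3 -c "
from h import *
go([.632,.021,.121],-90)"
```

```text
t7.55 p [0.6312 0.0214 0.1353] psi -89.8 tilt [-0.008 -0.003 -1.   ] F [-1.4  -0.27 -0.11] op -0.00 q [-0.12  0.27  1.75 -0.    1.13  1.44]
goal [0.632 0.021 0.121] shift units [ 0.286  0.008 -0.017] turn deg [ 0.24  0.46 -0.16]
```

>>> drive_tool(
  series=[
    [[0.28, 0, 0], [0, 0.4, 0]],
    [[0.02, 0, 0.2], [0, 0, 0]],
    [[0, -0.02, 0.21], [0, 0, 0]],
    [[0, 0.05, 0.41], [0, 0, 0]],
    [[0, 0.13, 0.39], [0, 0, 0]],
  ],
)

```text
time: 8.05
eef_pos: [0.5679, 0.0116, 0.1175]
tcp_rot: [-0.706, -0.0, 0.708, -0.002]
contact_force: [1.5, 0.2, 0.7]
opening: -0.001
```

```bash
python3 -c "
from h import *
s,R=st();p=s['eef_pos'][:2]-PIN;print('phi',np.arctan2(-p[0],p[1])-.019,'rad',np.hypot(*p))
shot('scene','s6')
a=cv2.imread('pics/s6.png');cv2.imwrite('pics/c9.png',cv2.resize(a[150:330,250:430],(600,600)))"
```

```text
t8.05 p [0.5679 0.0116 0.1175] psi -89.8 tilt [-0.002 -0.003 -1.   ] F [1.5  0.17 0.71] op -0.00 q [-0.16  0.16  1.92 -0.    1.07  1.41]
phi 0.38876095104140057 rad 0.10250215443579631
```

View pics/c9.png

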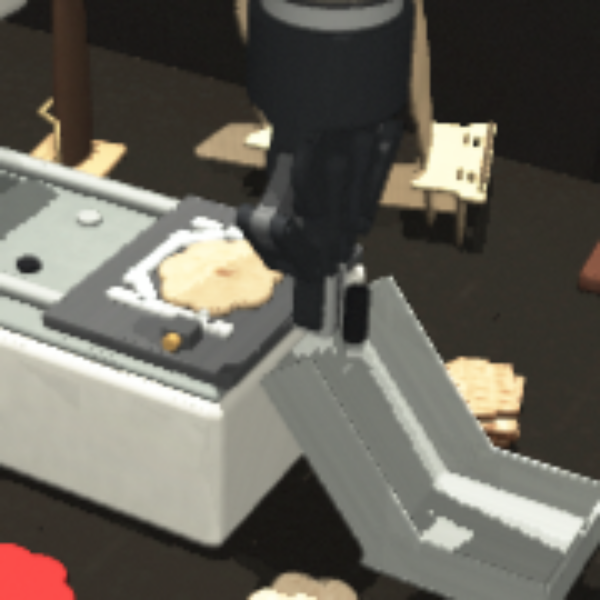

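The knob, at crop (355,310), rides in front of the finger and the bar swings out. The radius is still 0.1025. I continue the arc.

>>> drive_tool(
  series=[
    [[-0.05, 0.2, 0.36], [0, 0, 0]],
    [[-0.03, 0.27, 0.31], [0, 0, 0]],
    [[0, 0.33, 0.25], [0, 0, 0]],
    [[0, 0.37, 0.18], [0, 0, 0]],
    [[0, 0.2, 0.05], [0, 0, 0]],
  ],
)

```text
time: 8.6
eef_pos: [0.5049, -0.0574, 0.1223]
tcp_rot: [-0.706, -0.001, 0.708, -0.003]
contact_force: [0.5, 1.2, -0.3]
opening: -0.0
```

```bash
python3 -c "
from h import *
s,R=st();p=s['eef_pos'][:2]-PIN;print('phi',np.arctan2(-p[0],p[1])-.019,'rad',np.hypot(*p))
shot('scene','s7')
a=cv2.imread('pics/s7.png');cv2.imwrite('pics/c10.png',cv2.resize(a[150:330,250:430],(600,600)))"
```

```text
t8.60 p [ 0.5049 -0.0574  0.1223] psi -89.7 tilt [-0.003 -0.002 -1.   ] F [ 0.5   1.16 -0.27] op -0.00 q [-0.31  0.02  2.06 -0.    1.07  1.26]
phi 1.3142606828710672 rad 0.10657397910856996
```

View pics/c10.png

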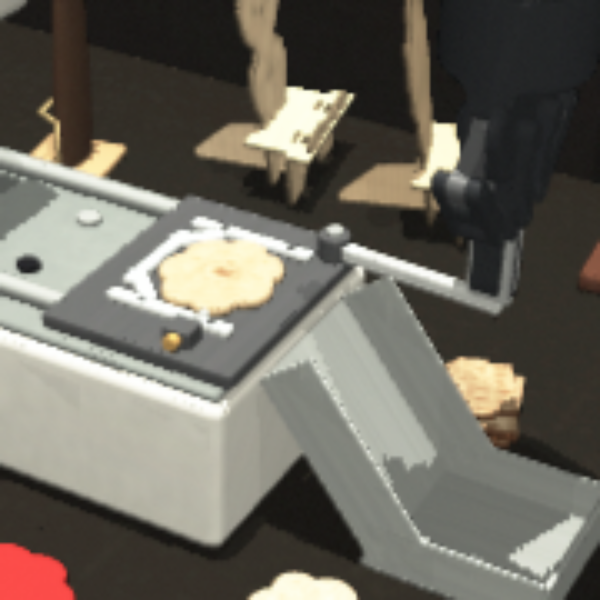

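>>> drive_tool(
  series=[
    [[0, 0.2, 0], [0, 0, 0]],
    [[0, 0, 0], [0, 0, 0]],
    [[-0.4, -0.2, 0], [0, 0, 0]],
    [[-0.4, -0.1, -0.3], [0, 0, 0]],
    [[0, 0, -0.5], [0, 0, 0]],
  ],
)

```text
time: 9.15
eef_pos: [0.545, -0.0522, 0.1622]
tcp_rot: [-0.705, -0.001, 0.71, -0.001]
contact_force: [1.1, -0.2, 0.6]
opening: 0.005
```

```bash
python3 -c "
from h import *
go([.656,-.027,.12],-90);d=shot('top','t2');shot('wrist','w5')
a=cv2.imread('pics/t2.png');cv2.imwrite('pics/c11.png',cv2.resize(a[185:350,265:415],None,fx=3,fy=3))"
```

```text
t9.15 p [ 0.545  -0.0522  0.1622] psi -89.8 tilt [-0.007 -0.001 -1.   ] F [ 1.11 -0.24  0.55] op 0.00 q [-0.28  0.06  1.94 -0.    1.15  1.29]
goal [ 0.656 -0.027  0.12 ] shift units [ 0.828 -0.498 -2.228] turn deg [ 0.19  0.4  -0.06]
```

View pics/w5.png

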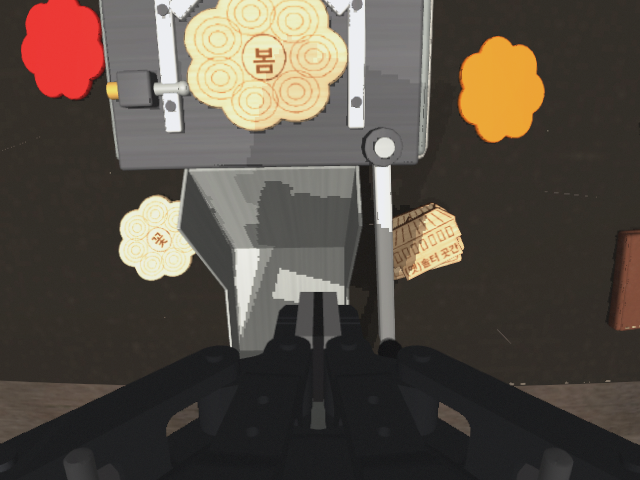

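The wrist view shows the bar pointing straight out, pin (384,147) to knob (389,350), about 1.57 rad, and the chute is clear. The mirror's middle is at (264,57). I move above it.

>>> drive_tool(
  series=[
    [[0, -0.1, -0.5], [0, 0.4, 0]],
    [[0, -0.1, -0.6], [0, 0, 0]],
    [[0, -0.1, -0.6], [0, 0, 0]],
    [[0.2, -0.1, -0.4], [0, 0, 0]],
    [[0.2, -0.06, 0], [0, 0, 0]],
  ],
)

```text
time: 9.75
eef_pos: [0.6529, -0.0265, 0.1373]
tcp_rot: [-0.705, -0.002, 0.709, -0.002]
contact_force: [-0.0, -1.0, -0.4]
opening: -0.001
```

```bash
python3 -c "
from h import *
d=load('w5');print('mirror',onz(d,264,57,.12).round(4),'knob',onz(d,389,350,.147).round(4),'pin',onz(d,384,147,.13).round(4))
d=shot('wrist','w6')
go([.656,-.027,.11],-90)"
```

```text
mirror [ 0.646  -0.0289  0.12  ] knob [ 0.5135 -0.0875  0.147 ] pin [ 0.6064 -0.0834  0.13  ]
t9.80 p [ 0.6506 -0.0258  0.1348] psi -89.7 tilt [-0.01   0.001 -1.   ] F [-1.44  0.51 -0.47] op 0.00 q [-0.19  0.31  1.7  -0.    1.14  1.37]
goal [ 0.656 -0.027  0.11 ] shift units [ 0.496  0.026 -0.113] turn deg [0.32 0.57 0.08]
```

View pics/w6.png

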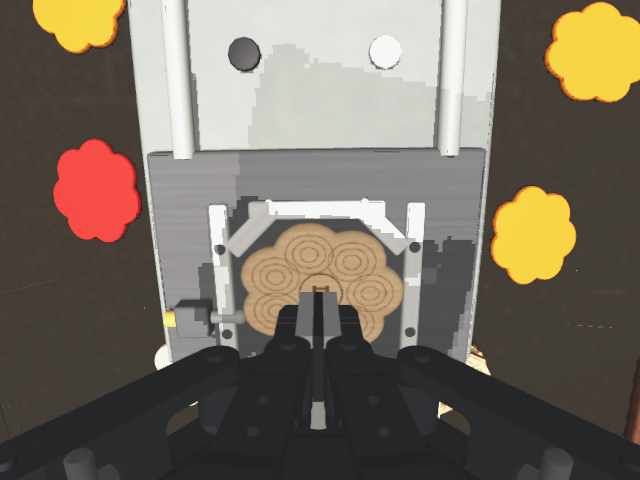

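The tip is centred over the mirror. I descend to 5 mm above it, then creep.

>>> drive_tool(
  series=[
    [[0.15, 0.02, -0.1], [0, 0.5, 0]],
    [[0.15, 0, 0], [0, 0, 0]],
    [[0.1, 0, 0], [0, 0, 0]],
  ],
)

```text
time: 10.1
eef_pos: [0.6528, -0.0264, 0.1123]
tcp_rot: [-0.706, -0.003, 0.709, -0.001]
contact_force: [-0.1, 0.7, -0.1]
opening: 0.003
```

```bash
python3 -c "
from h import *
go([.656,-.027,.104],-90)"
```

```text
t10.10 p [ 0.6528 -0.0264  0.1123] psi -89.7 tilt [-0.004  0.002 -1.   ] F [-0.13  0.69 -0.1 ] op 0.00 q [-0.2   0.34  1.71  0.    1.1   1.37]
goal [ 0.656 -0.027  0.104] shift units [ 0.165  0.012 -0.065] turn deg [0.34 0.26 0.1 ]
```

>>> drive_tool(
  series=[
    [[0.03, 0, -0.06], [0, 0.3, 0]],
    [[0.03, 0, 0], [0, 0, 0]],
    [[0.02, 0, 0], [0, 0, 0]],
  ],
)

```text
time: 10.4
eef_pos: [0.6544, -0.0269, 0.1073]
tcp_rot: [-0.707, -0.002, 0.707, -0.001]
contact_force: [0.0, -0.1, 0.6]
opening: 0.003
```

>>> drive_tool(
  series=[
    [[0.008, 0, 0], [0, 0, 0]],
    [[0.008, 0, 0], [0, 0, 0]],
    [[0.008, 0, 0], [0, 0, 0]],
    [[0.008, 0, 0], [0, 0, 0]],
    [[0.008, 0, 0], [0, 0, 0]],
  ],
)

```text
time: 10.9
eef_pos: [0.6552, -0.0272, 0.1067]
tcp_rot: [0.708, 0.002, -0.706, 0.001]
contact_force: [0.5, -0.1, -0.5]
opening: 0.001
```

>>> drive_tool(
  series=[
    [[0.008, 0, 0], [0, 0, 0]],
    [[0.008, 0, 0], [0, 0, 0]],
    [[0.008, 0, 0], [0, 0, 0]],
    [[0.008, 0, 0], [0, 0, 0]],
    [[0.008, 0, 0], [0, 0, 0]],
  ],
)

```text
time: 11.4
eef_pos: [0.6553, -0.0271, 0.1046]
tcp_rot: [0.708, 0.002, -0.706, 0.001]
contact_force: [-0.4, 0.4, 0.2]
opening: -0.004
```

>>> drive_tool(
  series=[
    [[0.008, 0, 0], [0, 0, 0]],
    [[0.008, 0, 0], [0, 0, 0]],
    [[0.008, 0, 0], [0, 0, 0]],
  ],
)

```text
time: 11.7
eef_pos: [0.6553, -0.0272, 0.1042]
tcp_rot: [0.708, 0.002, -0.706, 0.001]
contact_force: [-1.7, 0.8, 1.1]
opening: -0.0
```

>>> drive_tool(
  series=[
    [[0.008, 0, 0], [0, 0, 0]],
    [[0.008, 0, 0], [0, 0, 0]],
    [[0.008, 0, 0], [0, 0, 0]],
  ],
)

```text
time: 12.0
eef_pos: [0.6553, -0.0272, 0.1041]
tcp_rot: [0.708, 0.002, -0.706, 0.001]
contact_force: [-1.4, 0.4, 4.1]
opening: -0.001
```

>>> drive_tool(
  series=[
    [[0.008, 0, 0], [0, 0, 0]],
    [[0.008, 0, 0], [0, 0, 0]],
    [[0.008, 0, 0], [0, 0, 0]],
  ],
)

```text
time: 12.3
eef_pos: [0.6554, -0.0271, 0.1041]
tcp_rot: [0.708, 0.002, -0.707, 0.001]
contact_force: [-3.1, 0.3, 4.8]
opening: -0.002
```

Contact is at the predicted height with a gentle 5 N. I now press slightly more and start to draw.

>>> drive_tool(
  series=[
    [[0.02, 0, 0], [0, 0, 0]],
    [[0.03, 0, 0], [0, 0, 0]],
    [[0.03, 0, 0], [0, 0, 0]],
  ],
)

```text
time: 12.6
eef_pos: [0.6559, -0.0272, 0.1041]
tcp_rot: [0.708, 0.002, -0.706, 0.002]
contact_force: [-4.0, 1.2, 8.7]
opening: 0.004
```

>>> drive_tool(
  series=[
    [[0.035, 0, 0], [0, 0, 0]],
    [[0.035, 0, 0.04], [0, 0, 0]],
    [[0.035, 0, 0.04], [0, 0, 0]],
  ],
)

```text
time: 12.9
eef_pos: [0.6563, -0.0272, 0.1041]
tcp_rot: [0.712, 0.002, -0.702, 0.002]
contact_force: [0.8, 0.9, 7.0]
opening: 0.003
```

>>> drive_tool(
  series=[
    [[0.04, 0, 0.07], [0, -0.5, 0]],
    [[0.04, 0, 0.07], [0, -0.5, 0]],
  ],
)

```text
time: 13.1
eef_pos: [0.6555, -0.0273, 0.1042]
tcp_rot: [0.712, 0.001, -0.702, 0.002]
contact_force: [3.3, 1.3, 4.9]
opening: 0.004
```

>>> drive_tool(
  series=[
    [[0.042, 0, 0.09], [0, -0.5, 0]],
    [[0.042, 0, 0.09], [0, -0.5, 0]],
  ],
)

```text
time: 13.3
eef_pos: [0.653, -0.0276, 0.1041]
tcp_rot: [0.712, 0.001, -0.702, 0.002]
contact_force: [4.3, 0.8, 6.6]
opening: -0.001
```

>>> drive_tool(
  series=[
    [[0.055, 0, 0.09], [0, -0.4, 0]],
    [[0.055, 0, 0.09], [0, -0.4, 0]],
  ],
)

```text
time: 13.5
eef_pos: [0.6518, -0.0278, 0.1042]
tcp_rot: [0.715, -0.0, -0.699, 0.002]
contact_force: [4.2, 1.9, 6.9]
opening: 0.002
```

```bash
python3 -c "
from h import *
st();shot('wrist','w7')
a=cv2.imread('pics/w6.png');b=cv2.imread('pics/w7.png');cv2.imwrite('pics/c12.png',b[80:400,120:520])"
```

```text
t13.50 p [ 0.6518 -0.0278  0.1042] psi -89.9 tilt [ 0.022 -0.003 -1.   ] F [4.18 1.86 6.9 ] op 0.00 q [-0.2   0.33  1.73  0.    1.06  1.37]
```

View pics/c12.png

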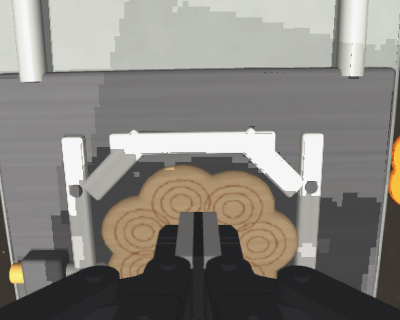

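```bash
python3 -c "
from h import *
for f,u,v in (('w6',305,223),('w7',298,246),('w7',355,251)):
  d=load(f);print(f,onz(d,u,v,.12).round(4))
print(onz(load('w7'),305,214,.12),onz(load('w6'),305,202,.12))"
```

```text
w6 [ 0.6792 -0.0218  0.12  ]
w7 [ 0.6765 -0.0216  0.12  ]
w7 [ 0.6747 -0.0423  0.12  ]
[ 0.68821993 -0.02415146  0.12      ] [ 0.6884872  -0.02178076  0.12      ]
```

The mirror's rear edge moved about 3 mm along with the finger, so the draw holds. I press slightly more and go faster.

>>> drive_tool(
  series=[
    [[0.06, 0, 0.12], [0, -0.6, 0]],
    [[0.06, 0, 0.12], [0, -0.6, 0]],
  ],
)

```text
time: 13.75
eef_pos: [0.6479, -0.0282, 0.1041]
tcp_rot: [0.715, -0.001, -0.699, 0.002]
contact_force: [5.1, 1.4, 6.9]
opening: -0.002
```

>>> drive_tool(
  series=[
    [[0.065, 0, 0.13], [0, -0.6, 0]],
    [[0.065, 0, 0.13], [0, -0.6, 0]],
  ],
)

```text
time: 13.95
eef_pos: [0.6439, -0.0288, 0.1042]
tcp_rot: [0.716, -0.002, -0.698, 0.002]
contact_force: [5.1, 1.6, 6.7]
opening: -0.002
```

>>> drive_tool(
  series=[
    [[0.075, -0.02, 0.15], [0, -0.8, 0]],
    [[0.075, -0.02, 0.15], [0, -0.8, 0]],
  ],
)

```text
time: 14.15
eef_pos: [0.6391, -0.0287, 0.1042]
tcp_rot: [0.716, -0.004, -0.698, 0.004]
contact_force: [6.3, -0.5, 8.1]
opening: -0.003
```

>>> drive_tool(
  series=[
    [[0.08, -0.02, 0.16], [0, -0.9, 0]],
    [[0.08, -0.02, 0.16], [0, -0.9, 0]],
  ],
)

```text
time: 14.35
eef_pos: [0.634, -0.0288, 0.1041]
tcp_rot: [0.716, -0.006, -0.698, 0.005]
contact_force: [3.3, 0.5, 9.6]
opening: 0.0
```

```bash
python3 -c "
from h import *
st();shot('wrist','w8')
b=cv2.imread('pics/w8.png');cv2.imwrite('pics/c13.png',cv2.resize(b[140:400,160:480],None,fx=2,fy=2))"
```

```text
t14.35 p [ 0.634  -0.0288  0.1041] psi -90.1 tilt [ 0.024 -0.016 -1.   ] F [3.28 0.5  9.63] op 0.00 q [-0.2   0.29  1.78 -0.01  1.04  1.38]
```

View pics/c13.png

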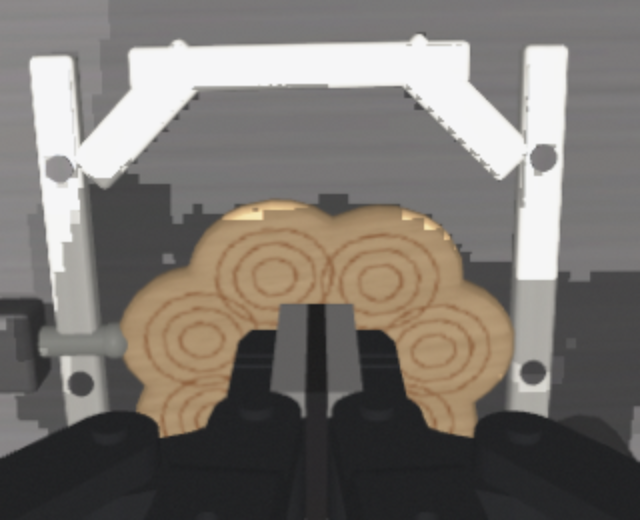

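```bash
python3 -c "
from h import *
d=load('w8');print(onz(d,298.5,240,.12).round(4),onz(d,355,243,.12).round(4),'tip',onz(d,318,292,.12).round(4),'rail end/backstop',onz(d,305,183,.12).round(4))"
```

```text
[ 0.6609 -0.0226  0.12  ] [ 0.6597 -0.0431  0.12  ] tip [ 0.6409 -0.0296  0.12  ] rail end/backstop [ 0.6814 -0.0251  0.12  ]
```

The mirror has moved about 18 mm, in line with the finger (rear edge from x 0.679 to 0.661). I continue.

>>> drive_tool(
  series=[
    [[0.075, -0.01, 0.17], [0, -1, 0]],
    [[0.075, -0.01, 0.17], [0, -1, 0]],
    [[0.075, -0.01, 0.17], [0, -1, 0]],
  ],
)

```text
time: 14.7
eef_pos: [0.6215, -0.0292, 0.1041]
tcp_rot: [0.709, -0.008, -0.705, 0.006]
contact_force: [3.4, 2.0, 8.5]
opening: 0.001
```

>>> drive_tool(
  series=[
    [[0.075, -0.01, 0.17], [0, -1, 0]],
    [[0.075, -0.01, 0.17], [0, -1, 0]],
    [[0.075, -0.01, 0.17], [0, -1, 0]],
  ],
)

```text
time: 15.0
eef_pos: [0.609, -0.0297, 0.1041]
tcp_rot: [-0.703, 0.011, 0.711, -0.007]
contact_force: [4.2, 0.8, 10.2]
opening: 0.001
```

```bash
python3 -c "
from h import *
go([.6,-.0285,.104],-90);shot('wrist','w9')
b=cv2.imread('pics/w9.png');cv2.imwrite('pics/c14.png',cv2.resize(b[100:360,160:480],None,fx=2,fy=2))"
```

```text
t15.00 p [ 0.609  -0.0297  0.1041] psi -90.2 tilt [-0.011 -0.025 -1.   ] F [ 4.15  0.78 10.23] op 0.00 q [-0.2   0.26  1.82 -0.03  1.06  1.39]
goal [ 0.6    -0.0285  0.104 ] shift units [ 0.004 -0.022  0.179] turn deg [-0.26  0.62 -1.45]
```

View pics/c14.png

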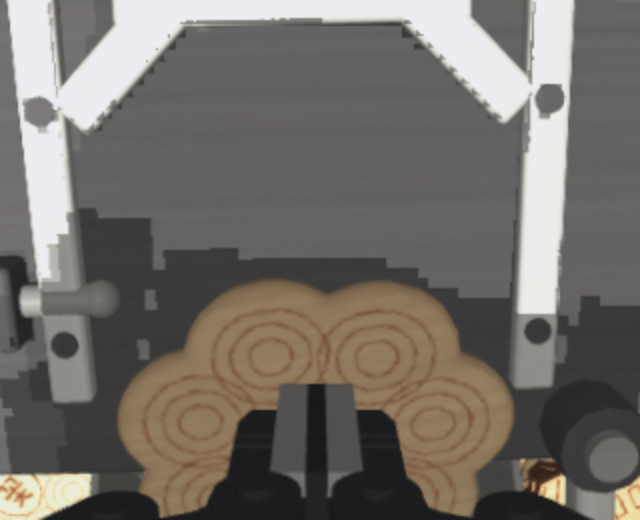

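The plunger is free of the mirror, and the mirror's middle is near x 0.604 (edge at 0.598). I press more lightly for the last stretch.

>>> drive_tool(
  series=[
    [[0.05, -0.01, 0.13], [0, 0, -0.4]],
    [[0.05, -0.01, 0.13], [0, 0, -0.4]],
  ],
)

```text
time: 15.25
eef_pos: [0.6017, -0.0298, 0.1041]
tcp_rot: [0.709, -0.007, -0.705, 0.003]
contact_force: [3.8, 0.2, 7.4]
opening: 0.006
```

```bash
python3 -c "
from h import *
go([.596,-.0285,.104],-90);d=shot('wrist','w10')
for f in('w9','w10'):print(onz(load(f),297.5,240,.12))
b=cv2.imread('pics/w10.png');cv2.imwrite('pics/c15.png',cv2.resize(b[100:360,160:480],None,fx=2,fy=2))"
```

```text
t15.25 p [ 0.6017 -0.0298  0.1041] psi -90.3 tilt [ 0.005 -0.014 -1.   ] F [3.78 0.19 7.44] op 0.01 q [-0.21  0.24  1.85 -0.01  1.05  1.37]
goal [ 0.596  -0.0285  0.104 ] shift units [ 0.001 -0.025  0.114] turn deg [-0.26 -0.31 -0.8 ]
[ 0.63679812 -0.02315756  0.12      ]
[ 0.62913628 -0.02339467  0.12      ]
```

View pics/c15.png

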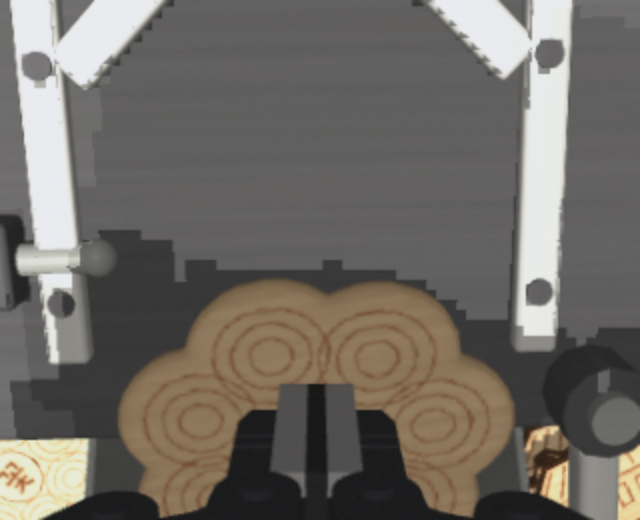

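>>> drive_tool(
  series=[
    [[0.045, -0.01, 0.13], [0, -0.4, -0.3]],
    [[0.04, -0.01, 0.13], [0, -0.4, -0.3]],
  ],
)

```text
time: 15.5
eef_pos: [0.5936, -0.0299, 0.104]
tcp_rot: [0.709, -0.004, -0.705, 0.0]
contact_force: [1.4, 1.3, 5.7]
opening: -0.001
```

```bash
python3 -c "
from h import *
go([.592,-.0285,.104],-90);d=shot('wrist','w11')
b=cv2.imread('pics/w11.png');cv2.imwrite('pics/c16.png',cv2.resize(b[100:360,160:480],None,fx=2,fy=2))"
```

```text
t15.50 p [ 0.5936 -0.0299  0.104 ] psi -90.3 tilt [ 0.006 -0.006 -1.   ] F [1.36 1.34 5.69] op -0.00 q [-0.22  0.22  1.87 -0.    1.04  1.36]
goal [ 0.592  -0.0285  0.104 ] shift units [-0.001 -0.027  0.033] turn deg [-0.29 -0.37 -0.32]
```

View pics/c16.png

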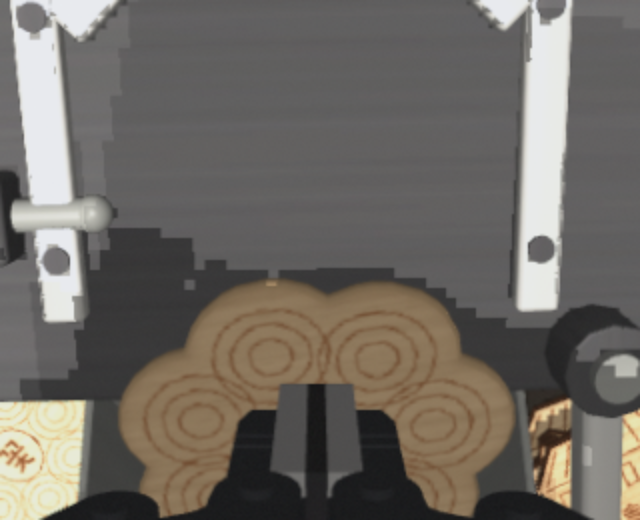

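The mirror's middle is now about 9 mm past the edge. One more small draw, then a straight lift.

>>> drive_tool(
  series=[
    [[0.035, -0.01, 0.1], [0, -0.4, 0]],
    [[-0.2, 0, 0], [0, 0, 0]],
    [[-0.6, 0, 0], [0, 0, 0]],
    [[-0.6, 0, 0], [0, 0, 0]],
    [[0, 0, 0], [0, 0, 0]],
  ],
)

```text
time: 16.05
eef_pos: [0.5885, -0.0295, 0.1732]
tcp_rot: [0.707, -0.004, -0.707, 0.0]
contact_force: [0.1, 0.5, 0.3]
opening: 0.0
```

```bash
python3 -c "
from h import *
st();d=shot('scene','s8')
b=cv2.imread('pics/s8.png');cv2.imwrite('pics/c17.png',cv2.resize(b[150:350,250:450],None,fx=3,fy=3))"
```

```text
t16.05 p [ 0.5885 -0.0295  0.1732] psi -90.3 tilt [ 0.    -0.006 -1.   ] F [0.09 0.54 0.3 ] op 0.00 q [-0.22  0.14  1.83 -0.01  1.17  1.36]
```

View pics/c17.png

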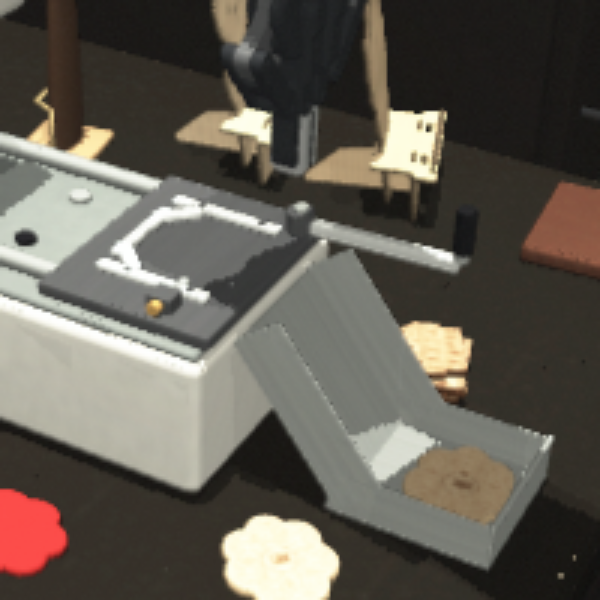

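The mirror lies flat in the tray, at crop (460,483). I check its position and the knob's, then close the bar.

```bash
python3 -c "
from h import *
d=load('s8');print('mirror',onz(d,403.3,311,.01).round(4),'tray expected',m2w(-.168,0,.005))
k=onz(d,405,227,.147);print('knob',k.round(4),'theta',np.arctan2(-(k[0]-PIN[0]),k[1]-PIN[1])-.019)
go([.507,-.125,.173],-90)"
```

```text
mirror [ 0.4685 -0.0336  0.01  ] tray expected [ 0.48003032 -0.02969181  0.005     ]
knob [ 0.5022 -0.0838  0.147 ] theta 1.5640331981795221
t16.10 p [ 0.5871 -0.0292  0.1706] psi -90.3 tilt [-0.004 -0.005 -1.   ] F [-0.16  0.45 -0.41] op 0.00 q [-0.22  0.14  1.83 -0.01  1.17  1.36]
goal [ 0.507 -0.125  0.173] shift units [-0.032  1.925  1.591] turn deg [-0.33  0.2  -0.29]
```

>>> drive_tool(
  series=[
    [[-0.05, 0.5, 0.3], [0, 0, 0]],
    [[-0.05, 0.6, 0.3], [0, 0, 0]],
    [[0, 0.5, 0.45], [0, 0, 0]],
    [[0, 0.3, 0.45], [0, 0, 0]],
    [[0, 0.1, 0.1], [0, 0, 0]],
  ],
)

```text
time: 16.6
eef_pos: [0.5008, -0.1293, 0.1675]
tcp_rot: [-0.702, 0.001, 0.712, 0.001]
contact_force: [-0.9, -0.5, -0.4]
opening: -0.001
```

```bash
python3 -c "
from h import *
go([.505,-.125,.121],-90)"
```

```text
t16.60 p [ 0.5008 -0.1293  0.1675] psi -90.1 tilt [-0.015 -0.    -1.   ] F [-0.91 -0.54 -0.44] op -0.00 q [-0.45 -0.01  2.   -0.01  1.17  1.13]
goal [ 0.505 -0.125  0.121] shift units [ 0.928 -0.086 -0.098] turn deg [-0.11  0.86 -0.03]
```

>>> drive_tool(
  series=[
    [[0.45, 0, -0.1], [0, 0.8, 0]],
    [[0.45, 0, 0], [0, 0, 0]],
    [[0.03, 0, 0], [0, 0, 0]],
    [[0, 0, 0], [0, 0, 0]],
  ],
)

```text
time: 17.0
eef_pos: [0.5043, -0.1288, 0.1161]
tcp_rot: [-0.706, 0.001, 0.708, 0.002]
contact_force: [-0.3, 1.1, 0.9]
opening: -0.003
```

```bash
python3 -c "
from h import *
s,R=st();p=s['eef_pos'][:2]-PIN;print('phi',np.arctan2(-p[0],p[1])-.019,'rad',np.hypot(*p));go([.505,-.11,.121],-90)"
```

```text
t17.00 p [ 0.5043 -0.1288  0.1161] psi -90.3 tilt [-0.004  0.002 -1.   ] F [-0.28  1.05  0.9 ] op -0.00 q [-0.45  0.05  2.03  0.    1.06  1.13]
phi 1.9698022001786981 rad 0.11401160588431435
t17.00 p [ 0.5043 -0.1288  0.1161] psi -90.3 tilt [-0.004  0.002 -1.   ] F [-0.28  1.05  0.9 ] op -0.00 q [-0.45  0.05  2.03  0.    1.06  1.13]
goal [ 0.505 -0.11   0.121] shift units [-0.096 -0.376 -0.012] turn deg [-0.26  0.21  0.13]
```

>>> drive_tool(
  series=[
    [[-0.1, -0.4, 0], [0, 0, 0]],
    [[0, -0.4, 0.03], [0, 0, 0]],
    [[0, -0.41, -0.02], [0, 0, 0]],
    [[0, -0.4, -0.1], [0, 0, 0]],
    [[0, -0.37, -0.18], [0, 0, 0]],
  ],
)

```text
time: 17.5
eef_pos: [0.5217, -0.0285, 0.125]
tcp_rot: [0.708, -0.003, -0.706, -0.002]
contact_force: [-1.0, -1.2, -0.6]
opening: -0.006
```

```bash
python3 -c "
from h import *
s,R=st();p=s['eef_pos'][:2]-PIN;print('phi',np.arctan2(-p[0],p[1])-.019,'rad',np.hypot(*p));shot('scene','s9')
b=cv2.imread('pics/s9.png');cv2.imwrite('pics/c18.png',cv2.resize(b[150:350,250:450],None,fx=3,fy=3))"
```

```text
t17.50 p [ 0.5217 -0.0285  0.125 ] psi -90.4 tilt [ 0.002 -0.001 -1.   ] F [-1.02 -1.16 -0.63] op -0.01 q [-0.25  0.04  2.03 -0.    1.07  1.33]
phi 0.9953370487220191 rad 0.1021974211325852
```

View pics/c18.png

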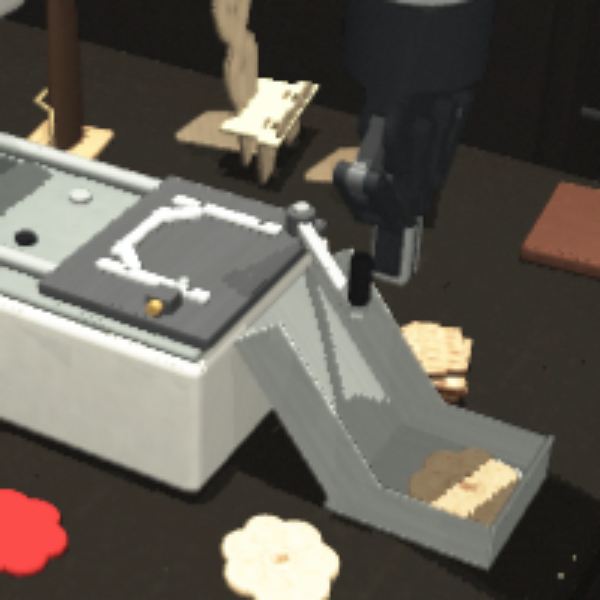

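The bar is swinging back, with the knob at (360,278) ahead of the finger. I continue.

>>> drive_tool(
  series=[
    [[0.04, -0.32, -0.25], [0, 0, 0]],
    [[0, -0.27, -0.31], [0, 0, 0]],
    [[0, -0.2, -0.36], [0, 0, 0]],
    [[0, -0.09, -0.2], [0, 0, 0]],
  ],
)

```text
time: 17.95
eef_pos: [0.5822, 0.0199, 0.127]
tcp_rot: [0.71, -0.001, -0.705, 0.0]
contact_force: [-0.5, -0.3, -0.5]
opening: -0.001
```

```bash
python3 -c "
from h import *
s,R=st();p=s['eef_pos'][:2]-PIN;print('phi',np.arctan2(-p[0],p[1])-.019,'rad',np.hypot(*p));go(np.r_[knob(.15),.121],-90)"
```

```text
t17.95 p [0.5822 0.0199 0.127 ] psi -90.1 tilt [ 0.007 -0.002 -1.   ] F [-0.46 -0.29 -0.5 ] op -0.00 q [-0.14  0.17  1.89 -0.    1.08  1.43]
phi 0.2322453310926962 rad 0.10568766604470153
t17.95 p [0.5822 0.0199 0.127 ] psi -90.1 tilt [ 0.007 -0.002 -1.   ] F [-0.46 -0.29 -0.5 ] op -0.00 q [-0.14  0.17  1.89 -0.    1.08  1.43]
goal [0.5912 0.019  0.121 ] shift units [ 0.121  0.016 -0.178] turn deg [-0.08 -0.39 -0.1 ]
```

>>> drive_tool(
  series=[
    [[0.05, 0.02, -0.05], [0, 0, 0]],
    [[0, 0, -0.05], [0, 0, 0]],
    [[0, 0, -0.05], [0, 0, 0]],
  ],
)

```text
time: 18.25
eef_pos: [0.589, 0.0192, 0.1248]
tcp_rot: [0.708, -0.0, -0.707, 0.0]
contact_force: [-8.4, 1.4, 6.7]
opening: 0.005
```

>>> drive_tool(
  series=[
    [[0, 0, -0.05], [0, 0, 0]],
    [[0, 0, -0.04], [0, 0, 0]],
  ],
)

```text
time: 18.45
eef_pos: [0.5885, 0.0193, 0.1249]
tcp_rot: [-0.703, -0.0, 0.712, 0.001]
contact_force: [-5.7, 0.7, 3.2]
opening: 0.001
```

```bash
python3 -c "
from h import *
s,R=st();p=s['eef_pos'][:2]-PIN;print('phi',np.arctan2(-p[0],p[1])-.019,'rad',np.hypot(*p));shot('wrist','w12');shot('scene','s10')
b=cv2.imread('pics/w12.png');a=cv2.imread('pics/s10.png');cv2.imwrite('pics/c19.png',np.hstack([cv2.resize(a[150:350,250:400],None,fx=2.5,fy=2.5),cv2.resize(b[150:350,270:440],None,fx=2.5,fy=2.5)]))"
```

```text
t18.45 p [0.5885 0.0193 0.1249] psi -90.0 tilt [-0.013  0.001 -1.   ] F [-5.65  0.66  3.15] op 0.00 q [-0.14  0.2   1.86 -0.    1.1   1.43]
phi 0.17482569845356152 rad 0.1037332968006125
```

View pics/c19.png

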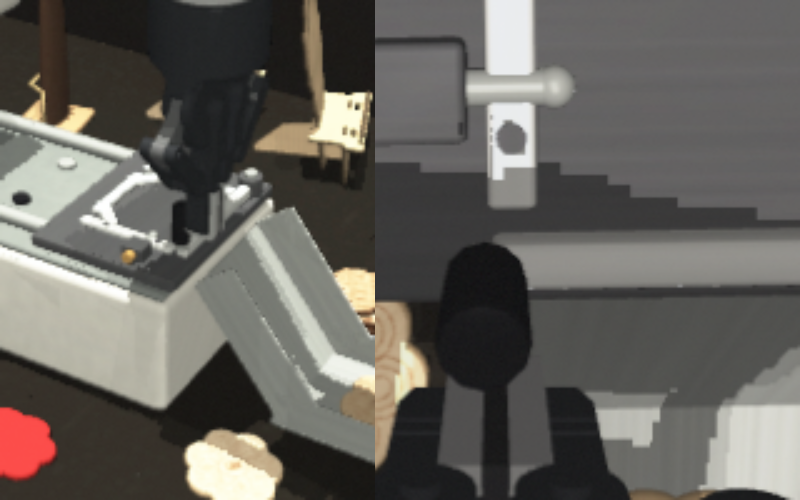

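The bar runs parallel to the nest's front edge and resists at 6–8 N, so it is on its shut stop. I back away and lift clear.

>>> drive_tool(
  series=[
    [[0, 0, 0.2], [0, 0.7, 0]],
    [[0, 0, 0.2], [0, 0, 0]],
    [[-0.5, 0, 0.1], [0, 0, 0]],
    [[-0.7, 0, 0], [0, 0, 0]],
    [[-0.5, 0, 0], [0, 0, 0]],
  ],
)

```text
time: 19.05
eef_pos: [0.5572, 0.0173, 0.2067]
tcp_rot: [-0.703, 0.001, 0.711, 0.002]
contact_force: [0.9, 0.2, 0.8]
opening: 0.002
```

>>> drive_tool(
  series=[
    [[-0.1, 0.8, 0], [0, 0, 0]],
    [[0, 0.9, 0], [0, 0, 0]],
    [[0, 0.9, 0], [0, 0, 0]],
    [[0, 0.9, 0], [0, 0, 0]],
    [[0, 0.5, 0], [0, 0, 0]],
  ],
)

```text
time: 19.55
eef_pos: [0.5581, -0.188, 0.2199]
tcp_rot: [0.709, -0.0, -0.705, 0.001]
contact_force: [0.9, -0.3, 0.0]
opening: 0.001
```

>>> drive_tool(
  series=[
    [[0, 0.5, 0], [0, 0, 0]],
    [[0, 0.2, 0], [0, 0, 0]],
    [[0, 0, 0], [0, 0, 0]],
    [[0, 0, 0], [0, 0, 0]],
    [[0, 0, 0], [0, 0, 0]],
  ],
)

```text
time: 20.05
eef_pos: [0.556, -0.2272, 0.2199]
tcp_rot: [0.709, -0.002, -0.705, -0.001]
contact_force: [0.6, -0.2, -0.3]
opening: 0.001
```

```bash
python3 -c "
from h import *
st();shot('top','t3');shot('scene','s11')
b=cv2.imread('pics/s11.png');a=cv2.imread('pics/t3.png');cv2.imwrite('pics/c20.png',np.hstack([cv2.resize(a[185:345,265:415],(470,500)),cv2.resize(b[190:350,260:360+0],(312,500))]))
cv2.imwrite('pics/c21.png',cv2.resize(b[190:350,260:440],None,fx=4,fy=3.75))"
```

```text
t20.05 p [ 0.556  -0.2272  0.2199] psi -90.3 tilt [ 0.005 -0.002 -1.   ] F [ 0.57 -0.25 -0.3 ] op 0.00 q [-0.56  0.12  1.76  0.    1.25  1.02]
```

View pics/c20.png

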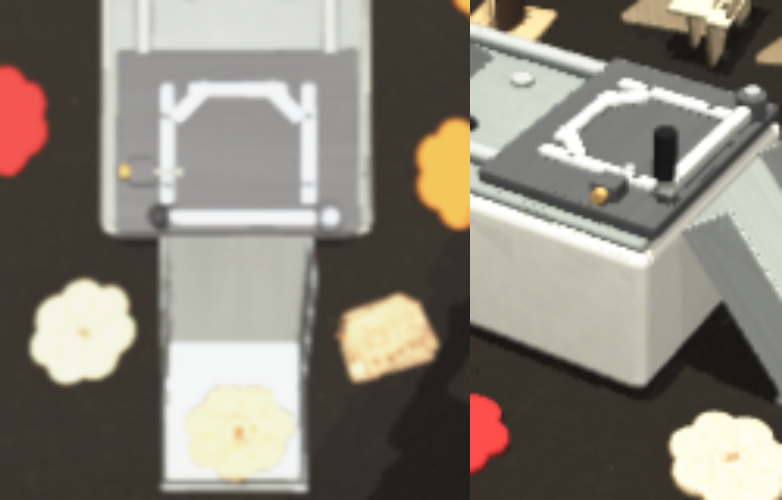

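View pics/c21.png

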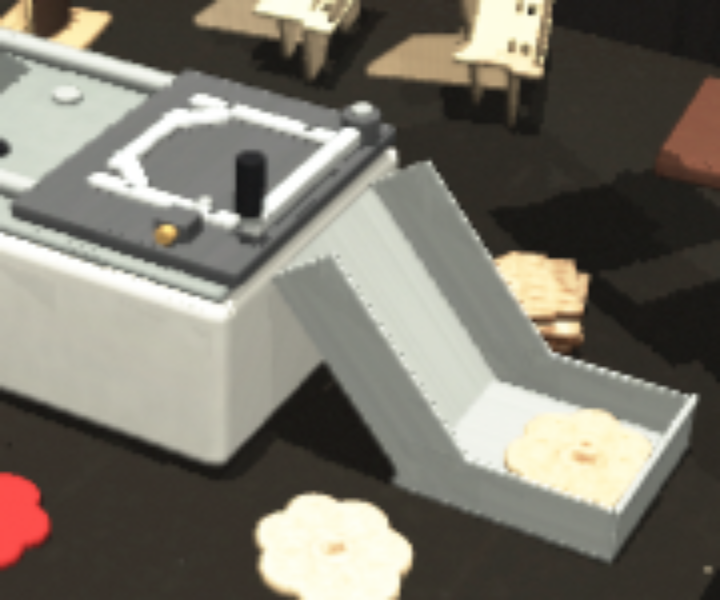

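```bash
python3 -c "
from h import *
t=load('t3');m=onz(t,341,322.9,.01);e=m2w(-.168,0,.005);print('mirror',m.round(4),'off tray mm',(np.hypot(*(m-e)[:2])*1e3).round(1))
a=onz(t,265+158/3.133-.3,185+216/3.125-.3,.159);b=onz(t,265+331/3.133-.3,185+216/3.125-.3,.135);v=(a-b);print('stop',np.arctan2(-v[0],v[1])-.019)
A=load('top0')['img'].astype(int);B=t['img'].astype(int)
for n,(x0,x1,y0,y1) in dict(mirror2=(270,312,270,312),pack=(368,408,275,310)).items():
  c=[]
  for I in(A,B):
    mk=(I[y0:y1,x0:x1,0]>120);yy,xx=np.nonzero(mk);c.append((xx.mean().round(2),yy.mean().round(2)))
  print(n,c)
print(ctrl.sign_off())"
```

```text
mirror [ 0.4658 -0.0339  0.01  ] off tray mm 14.8
stop 0.00851548044399188
mirror2 [(np.float64(20.88), np.float64(20.74)), (np.float64(20.91), np.float64(20.72))]
pack [(np.float64(19.8), np.float64(17.63)), (np.float64(19.76), np.float64(17.62))]
the job is handed in; nothing more can be done
None
```

The mirror is flat in the catch tray, the stop bar is shut again, and I have handed the job in; `sign_off` gives no verdict. I swung the bar open to about 1.56 rad with the closed fingertips, then drew the mirror over the edge with a light press. After it slid down the chute, I pushed the bar back to its stop. The whole job took about 20 s of the 72 s allowed.

| Check before handing in | Measured | Limit |
|---|---|---|
| Mirror's middle from the tray's middle | about 15 mm | 30 mm |
| Stop bar angle | about 0.01 rad | 0.12 rad |
| Highest press on the mirror (wrist sensor, read at the end of each call) | about 11 N | 15 N |
| Loose flower mirror and sign pack | not moved in the top view | 30 mm |

The arm stood clear of everything at the end. I judged that the mirror lies flat from the pictures and did not measure its angle.

**One disagreement:** the closed fingertips sat about 16 mm behind the reported TCP, where the text says 11 mm ahead. I found this by touching the fixed plate beside the left rail and used that tip height from then on. The mirror's touch-down then came where predicted.

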